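Hang a glaze test ring on the bent sample rail

ROBOT

A 7-joint arm with a two-finger parallel gripper is mounted at the origin on the work surface; the furniture and walls round the work are solid. World frame = base frame: x ahead of the robot, y to its left, z up, the work surface at z = 0. Lengths are in mm, angles in rad, forces in N, time in s.
With the tool pointing down it reaches from about 400 to 850 mm from the base axis. Payload 10.4 kg.
Tool frame: the origin (TCP) lies on the centre line of the jaws, within the pads' length; the fingertips stand 11 mm ahead of it and the grasp point (between the pads) lies 8 mm behind it; z points along the fingers, y is the direction in which the jaws open and shut (so a half turn about z gives the same grasp; the last joint's range is limited). The gripper opens to 87 mm and grips with 3 to 60 N. Pads are 19 mm wide; open, the fingers measure 117 mm over their backs; the gripper's body (75 mm by 190 mm) begins 51 mm behind the grasp point.
Start: joints at [1.202, 0.332, -0.065, 1.46, 0.022, 1.35, -0.088], TCP at [211.865, -588.017, 233.576] pointing down, gripper open.
Joint ranges: [-2.6, 2.6], [-0.5, 2.12], [-1.47, 1.34], [0.16, 2.42], [-1.27, 4.41], [0.06, 2.06], [-2.6, 2.6]. Speed limits (rad/s): [2.22, 2.22, 2.79, 2.79, 3.14, 3.14, 3.14].

INTERFACE

Orientations are given as a rotation vector (axis times angle).
In Python, from rig import ctrl gives the robot as it stands.
- The arm moves only by the tool apply_moves, never from a script. Its argument "plan" is a list of rows, each an object with "dr": the turn, a rotation vector about the world's x, y, z in degrees, a list of three; "translation": the shift along the world's x, y, z in mm, a list of three; "grip": the finger opening in mm, from 0 to 87. A call has exactly 8 rows; each row shifts and turns the commanded pose from where the row before left it; what a row does not reach is not made up. A row lasts 1/12 s, in which the tool goes at most 41.7 mm and 7.16 degrees, less where a joint would pass 70% of its speed; a pose out of reach is approached as far as the arm can. A call with a gripper value outside its range is refused whole. The fingers move at their own pace and stop on an object; "newtons" is the grip in N (left out, the last holds). Time passes only in rows, so rows that do not move let the fingers close, or fill a call up. It gives the time, the measured TCP pose, the force and the opening at its end, in the units of the state.
- ctrl.sense(): the state, without advancing time (a new reading comes with each control period).
- ctrl.grab_frame(name): name is "scene" or "top"; returns the picture (400x640x3 uint8, red, green, blue); there is no depth.
- ctrl.get_calibration(name): a dict with "fx", "fy", "cx", "cy" (pixels), "k1" (the pictures are not rectified: a ray, as slopes to the right and down, at radius r is drawn at 1 + k1 r^2 times it, then the intrinsics apply), "rvec" (rotation vector, rad) and "tvec" (3), from world to camera coordinates, as OpenCV has them. Camera axes: x right, y down, z forward; pixel columns grow to the right and rows downward; lengths in mm; the calibration is good to about 2 mm. A picture is of the moment at which its call begins. get_calibration takes no time and is no camera call.
- ctrl.finish_job(): hands the job in, once; it reports no verdict.
Trained networks look in the newest picture that a camera, given by its name, has taken for a name from the list of things; names that differ only in an ending like _2 or _b are one class to them, and where a whole thing is asked for, a point or a joint stands for the part that bears it (a point fixed in the world has none). Each returns a list of dicts, best first, with "p" (0 to 1); they miss things now and then, are a little off and sometimes report something else, mostly with a low value. They report only what shows in the picture. A call takes as long as a camera call.
- ctrl.recognise(camera, thing): "extent" ([centre column, centre row, width, height] in pixels, round what is visible of it).
The state is a dict: "clock": time; "joints": joint angles; "joint_velocities": joint speeds; "tau": joint torques, N m; "tool_pos": TCP position; "ee_rot": TCP orientation; "wrist_force": force on the tool from outside, world axes, zero at the start; "moment": the same for the moment, N m; "gripper_width": finger opening in mm.
Only numpy, scipy, OpenCV 4.12 (cv2) and the standard library are available. Lean on these libraries where they do the work, as an engineer would, in place of code of your own. Each camera call takes 0.05 s, during which the arm holds its last target.

TASK

Take the fired clay test ring out of the wooden rack, thread it onto the free end of the bent steel sample rail and slide it round both bends until it sits home against the rubber-faced stop collar, then let go so that it hangs there. Fired clay chips: feel the ring along with a light touch (under 10 N on the rod) without bending the rail, do not drop it, and leave the tile, the rack and the other things on the bench where they are.

Things in the scene. Friction and masses are not known exactly. Their poses are not given: they have to be found in the camera images.
- test_ring: Flat terracotta ring like a thick washer: outer diameter 64 mm, hole 12 mm, 12 mm thick, about 75 g (varies). Origin at the centre of the hole; its y axis is the hole's axis. It starts standing on edge in one of the rack's two pockets, bottom 16 mm above the bench, and can be pinched from above by its two flat faces, above the hole; nothing stands within 40 mm beside them.
- test_tile: Plain terracotta tile without a hole, 58 x 10 x 66 mm, standing in the other pocket of the rack. Origin at its centre. Stays there.
- ring_rack: Low light wooden rack block, 92 (x) x 150 (y) x 38 mm, fixed to the bench; two pockets 72 mm apart along its y, each 14 mm wide (y), 64 mm long (x) and 22 mm deep, open at the top. Origin at the centre of its underside.
- sample_rail: Sample rail: wooden block 94 x 94 x 26 mm fixed to the bench (origin: centre of its underside, z up) carrying a bent 8 mm round steel rod. The rod is clamped in a head on a post at the block's middle and runs level, centre line 190 mm above the bench: inner leg along -x, bend, 45 mm straight cross leg along -y, bend, outer leg along -x to the free end. Both bends: 25 mm centre-line radius, 84 to 96 degrees; legs slope up to 2.5 degrees. Nothing stands above them.
- rail_tip (a point): The very end of the rounded free end, on the rod's centre line; x axis along the straight outer leg inwards, z about up. The bends were made by hand and come where they come: the outer leg is straight for 48 to 84 mm from this end, differently each time, then the rod turns left (as one travels inwards); where the first bend starts must be felt. Sideways the rod gives 1 mm for about 6 N here, and is stiffer further in.
- stop_seat (a point): Point on the straight inner leg where the ring's centre lies when its face just rests on the stop: a steel collar, 19 mm across, faced with a 4 mm black rubber washer (its face 6 mm further on; gives 1 mm for 3 N). x axis along the rod towards the stop. Before it the inner leg is straight for 10 to 60 mm, differently each time. The hanging ring's centre is 2 mm lower.
- wood_dish: Bystander: square grey wooden dish 97 x 97 x 17 mm, origin at the centre of its underside. Leave alone.
- rib_kidney: Bystander: flat wooden kidney-shaped rib 70 x 110 x 8 mm, origin at the centre of its underside. Leave alone.
- ink_tin: Bystander: little black tin, 36 mm across, 21 mm high, origin at the centre of its underside. Leave alone.
- ware_stack: Bystander: nested stack of small fired bowls, 107 mm across, 74 mm high, origin at the centre of its underside. Leave alone.
- clay_lump: Bystander: rounded lump of clay 73 x 68 x 45 mm, origin at the centre of its underside. Leave alone.
- slip_bowl: Bystander: pale bowl 115 mm across, 53 mm high, origin at the centre of its underside. Leave alone.

How it is judged:
By the outcome, as a careful person would: the job done as asked, in the order asked, and still so for the second after the job is handed in, with the robot touching nothing.
It also fails if it takes over 72 s, if anything falls off the work surface, if the arm or the gripper's body presses on something with over 40 N, if the wrist force passes 120 N, or if a joint passes its speed limit or range.

## Working session

There is one attempt and no reset: what is moved stays moved. The work goes in short steps, Python scripts to look and compute and a tool call to move; the robot and the scene stay as the last step left them, time stands still between calls to the robot, and variables do not carry over. Pictures are saved under pics/ and viewed, and the job is handed in when it is done.

Besides the shell and the picture viewer there is one more tool, called after ">>>" as name(argument=value, ...), one argument or row to a line, values as JSON. apply_moves: Moves the arm, as the interface text tells. Its arguments: {"type":"object","properties":{"plan":{"type":"array","items":{"type":"object","properties":{"dr":{"type":"array","items":{"type":"number"}},"translation":{"type":"array","items":{"type":"number"}},"grip":{"type":"number"}}}},"newtons":{"type":"number"}},"required":["plan"]}

```bash
ls; mkdir -p pics
python3 - <<'E'
from rig import ctrl
import cv2
for n in ["scene","top"]:
    im=ctrl.grab_frame(n); cv2.imwrite(f"pics/{n}0.png",im[:,:,::-1])
    print(n,ctrl.get_calibration(n))
print(ctrl.sense())
for n in ["scene","top"]:
    for t in ["test_ring","test_tile","ring_rack","sample_rail","rail_tip","stop_seat"]:
        print(n,t,[(d['p'],d['extent']) for d in ctrl.recognise(n,t)][:3])
E
```

```text
pics
scene {'fx': 435.20315193537834, 'fy': 435.20315193537834, 'cx': 321.6520331587437, 'cy': 204.7669989049056, 'k1': -0.04117750963964703, 'rvec': array([ 0.79008009, -2.41865142,  1.31416117]), 'tvec': array([367.27256693, 289.06643221, 902.33061444])}
top {'fx': 446.48354816175504, 'fy': 446.48354816175504, 'cx': 319.13828697100337, 'cy': 199.06172349921889, 'k1': -0.06887552564517815, 'rvec': array([ 2.190368  , -2.14881174,  0.11779143]), 'tvec': array([ -32.57555148,  494.99591743, 1507.67693657])}
{'clock': 0.1, 'joints': array([ 1.20240396,  0.3328058 , -0.0646846 ,  1.46083475,  0.02161516,
        1.3498915 , -0.08850365]), 'joint_velocities': array([ 2.03390105e-03, -1.72045876e-03, -5.15129656e-04, -2.11218184e-03,
       -1.84357285e-04,  8.99793094e-05, -3.19821586e-04]), 'tau': array([ 2.38335619e-03, -6.24542928e+01,  2.52175267e-02, -3.90713882e+01,
       -6.13908959e-02,  3.65878455e-02,  6.55817485e-05]), 'tool_pos': array([ 211.71515035, -587.7092382 ,  232.84603144]), 'ee_rot': array([-3.09356054e+00, -5.40265053e-01,  4.51178935e-04]), 'wrist_force': array([-1.13542373, -0.77629115, -0.0484594 ]), 'moment': array([-0.02446985, -0.018048  ,  0.01978828]), 'gripper_width': 87.31726553124219}
scene test_ring [(0.94, [278.6, 324.4, 29.5, 25.0])]
scene test_tile [(0.89, [294.2, 297.6, 26.7, 27.9])]
scene ring_rack [(0.9, [282.6, 327.2, 72.2, 72.1])]
scene sample_rail [(0.82, [324.2, 158.8, 92.4, 16.7]), (0.59, [283.8, 326.8, 70.7, 69.5])]
scene rail_tip [(0.47, [365.1, 162.2, 12.0, 4.0])]
scene stop_seat [(0.81, [324.1, 155.9, 93.5, 19.1])]
top test_ring []
top test_tile [(0.53, [255.6, 229.6, 7.8, 21.7])]
top ring_rack [(0.59, [243.3, 228.4, 54.4, 38.1])]
top sample_rail [(0.97, [359.9, 174.0, 49.0, 75.4])]
top rail_tip [(0.61, [363.2, 175.8, 36.6, 76.1])]
top stop_seat [(0.8, [361.9, 176.0, 36.1, 75.6])]
```

View pics/scene0.png

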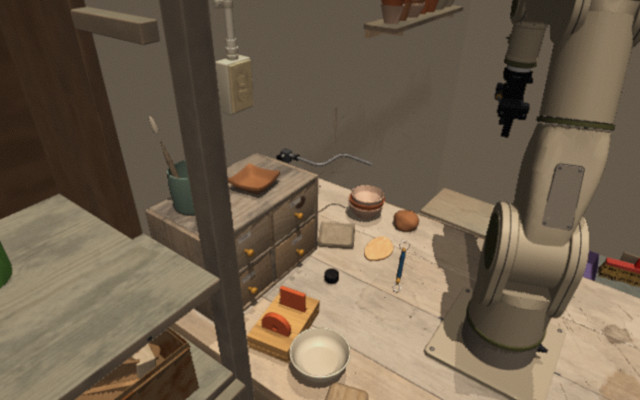

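View pics/top0.png

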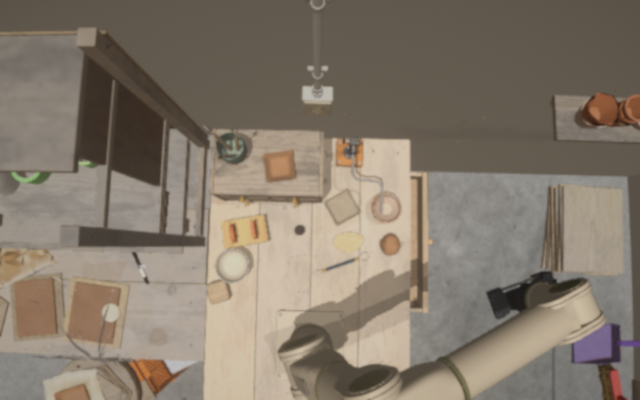

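Run:
```python
import cv2
s=cv2.imread('pics/scene0.png');t=cv2.imread('pics/top0.png')
cv2.imwrite('pics/s_rail.png',cv2.resize(s[130:260,260:400],None,fx=5,fy=4.6,interpolation=cv2.INTER_CUBIC))
cv2.imwrite('pics/s_rack.png',cv2.resize(s[280:380,230:340],None,fx=6,fy=6,interpolation=cv2.INTER_CUBIC))
cv2.imwrite('pics/t_rail.png',cv2.resize(t[130:220,320:400],None,fx=6.5,fy=6.5,interpolation=cv2.INTER_CUBIC))
cv2.imwrite('pics/t_rack.png',cv2.resize(t[195:265,200:290],None,fx=8,fy=8,interpolation=cv2.INTER_CUBIC))
```

```text
(no output)
```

View pics/s_rail.png

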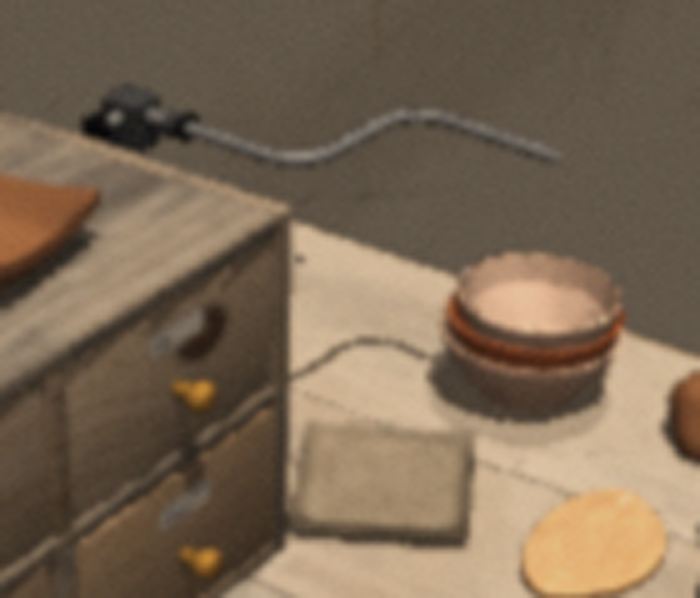

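View pics/s_rack.png

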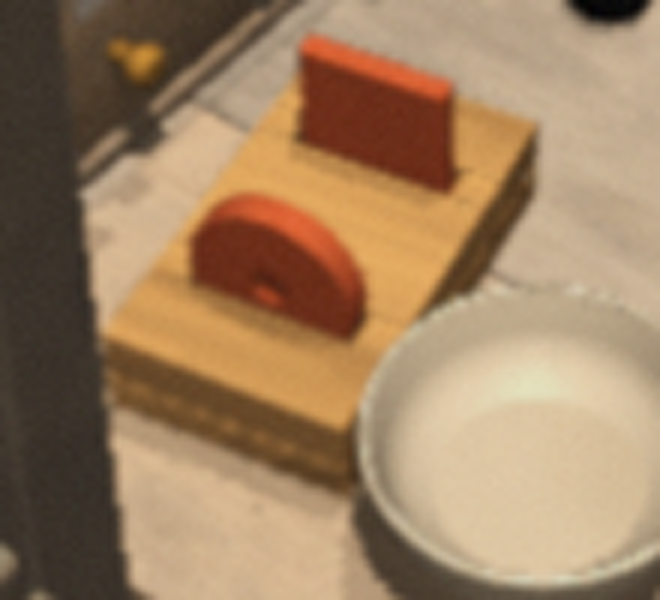

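View pics/t_rail.png

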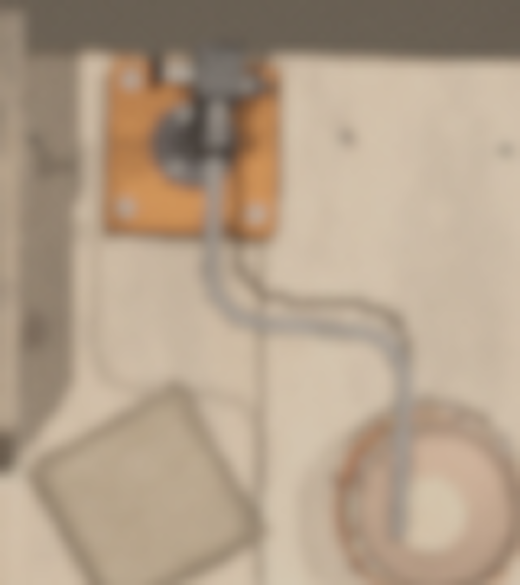

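View pics/t_rack.png

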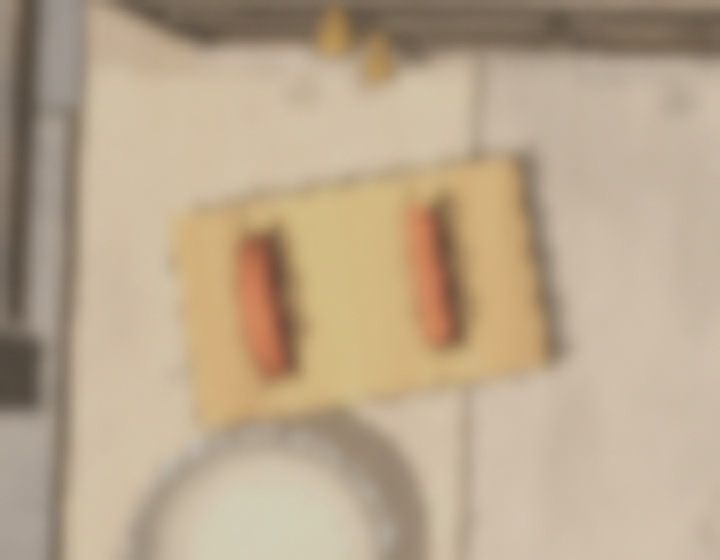

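```bash
cat > h.py <<'E'
import numpy as np, cv2
from rig import ctrl
C={n:ctrl.get_calibration(n) for n in ("scene","top")}
def proj(n,P):
    c=C[n];R=cv2.Rodrigues(np.array(c['rvec']))[0]
    p=np.atleast_2d(P)@R.T+c['tvec']; s=p[:,:2]/p[:,2:]
    r2=(s**2).sum(1,keepdims=True); s=s*(1+c['k1']*r2)
    return s*[c['fx'],c['fy']]+[c['cx'],c['cy']]
def ray(n,uv):
    c=C[n];R=cv2.Rodrigues(np.array(c['rvec']))[0]
    d=(np.atleast_2d(uv).astype(float)-[c['cx'],c['cy']])/[c['fx'],c['fy']]
    s=d.copy()
    for _ in range(20): s=d/(1+c['k1']*(s**2).sum(1,keepdims=True))
    v=np.c_[s,np.ones(len(s))]@R
    return -R.T@c['tvec'], v/np.linalg.norm(v,axis=1,keepdims=True)
def onz(n,uv,z):
    o,v=ray(n,uv); return o+v*((z-o[2])/v[:,2])[:,None]
def tri(uvs,uvt):
    o1,v1=ray("scene",uvs);o2,v2=ray("top",uvt);v1=v1[0];v2=v2[0]
    A=np.c_[v1,-v2]; t=np.linalg.lstsq(A,o2-o1,rcond=None)[0]
    a=o1+t[0]*v1;b=o2+t[1]*v2
    return (a+b)/2,np.linalg.norm(a-b)
def crop(im,x0,y0,w,h,f,name):
    c=cv2.resize(im[y0:y0+h,x0:x0+w],None,fx=f,fy=f,interpolation=cv2.INTER_CUBIC)
    for x in range(x0,x0+w):
        if x%5==0: cv2.line(c,(int((x-x0+.5)*f),0),(int((x-x0+.5)*f),c.shape[0]),(0,255,0) if x%10==0 else (0,120,0),1); 
        if x%10==0: cv2.putText(c,str(x),(int((x-x0+.5)*f)+2,10),0,.38,(0,0,255),1)
    for y in range(y0,y0+h):
        if y%5==0: cv2.line(c,(0,int((y-y0+.5)*f)),(c.shape[1],int((y-y0+.5)*f)),(0,255,0) if y%10==0 else (0,120,0),1)
        if y%10==0: cv2.putText(c,str(y),(0,int((y-y0+.5)*f)-2),0,.38,(0,0,255),1)
    cv2.imwrite(name,c)
E
python3 - <<'E'
from h import *
s=cv2.imread('pics/scene0.png');t=cv2.imread('pics/top0.png')
crop(s,275,140,105,35,7.5,'pics/a1.png');crop(s,240,282,85,75,8,'pics/a2.png')
crop(t,335,134,56,85,7,'pics/a3.png');crop(t,218,208,55,45,12,'pics/a4.png')
print(onz('top',[[363,175],[243,230],[382,213]],190))
E
```

```text
[[ 555.63325822 -156.55160381  190.        ]
 [ 379.03352242  207.63767582  190.        ]
 [ 439.16456979 -215.84102594  190.        ]]
```

View pics/a1.png

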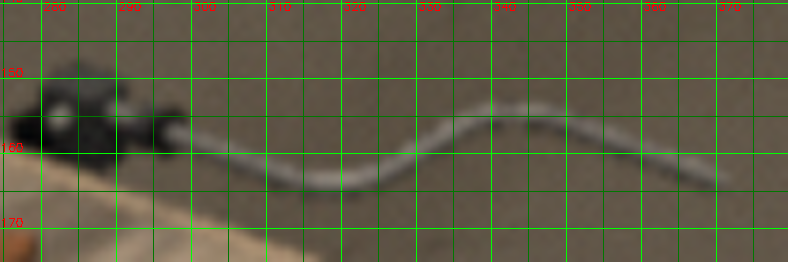

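View pics/a2.png

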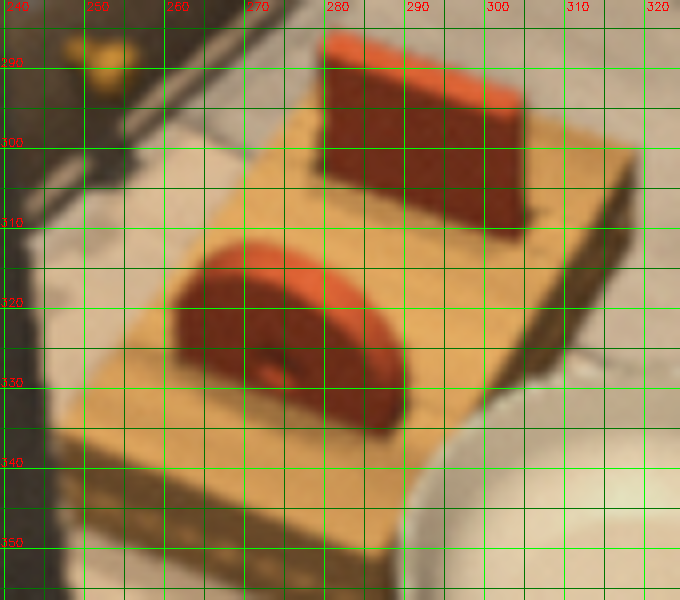

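View pics/a3.png

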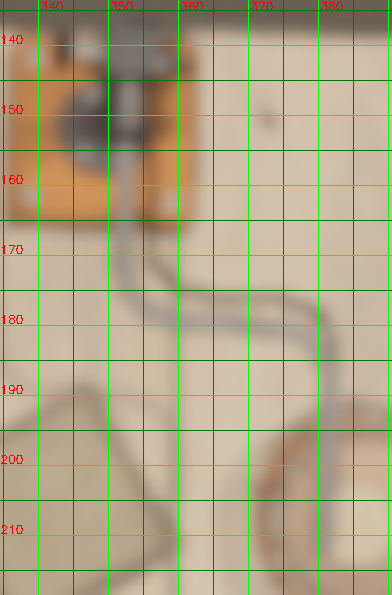

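View pics/a4.png

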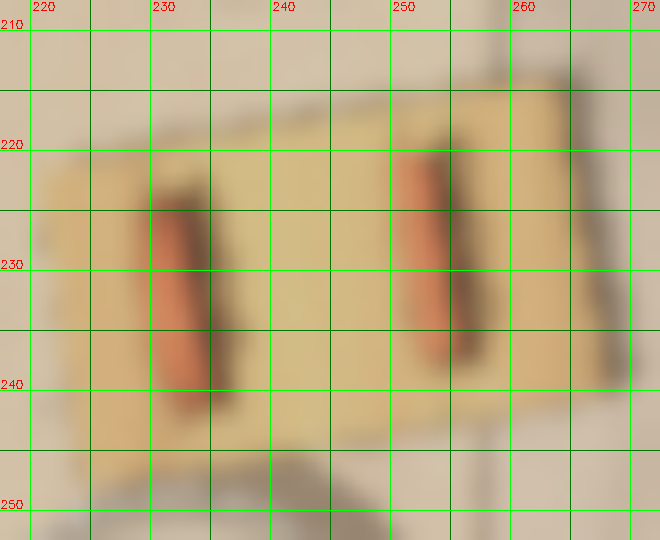

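```bash
cat > fit.py <<'E'
from h import *
from scipy.optimize import least_squares
# rack
ct=np.array([[222,221.3],[264.7,213.5],[268.2,240],[225,248]]); cs=np.array([[247,336],[287.5,351],[319,300]])
def rackpts(p):
    c,s=np.cos(p[2]),np.sin(p[2]);R=np.array([[c,-s],[s,c]])
    L=np.array([[46,75],[46,-75],[-46,-75],[-46,75]]) # TL,TR,BR,BL in top view (x up,y left)
    return np.c_[L@R.T+p[:2],np.full(4,38.)]
def f(p):
    P=rackpts(p); return np.r_[(proj('top',P)-ct).ravel(),(proj('scene',P[[0,3,2]])-cs).ravel()]
for nm,ff in (('both',f),('top',lambda p:f(p)[:8]),('scene',lambda p:f(p)[8:])):
    r=least_squares(ff,[380,200,0]);print('rack',nm,r.x,np.degrees(r.x[2]));
    if nm=='both':print(r.fun.round(1));rk=r.x
c,s=np.cos(rk[2]),np.sin(rk[2])
ring=rk[:2]+36*np.array([-s,c]);print('ring expected',ring)
# ring check in scene & top
R3=np.array([[c,-s,0],[s,c,0],[0,0,1]])
th=np.linspace(0,np.pi,13)
for y in(-6,6):
    L=np.c_[32*np.cos(th),np.full(13,y),32*np.sin(th)]
    print('scene',y,proj('scene',L@R3.T+[*ring,48])[[0,3,6,9,12]].round(1).tolist())
    print('top',y,proj('top',L@R3.T+[*ring,48])[[0,6,12]].round(1).tolist())
S=np.array([(297,157.5),(300,158.3),(305,160.5),(310,162.4),(315,163.7),(320,163.7),(325,162.4),(330,160.2),(335,157.2),(340,155),(345,154.3),(350,155.2),(355,157),(360,159.2),(365,161.3),(370,163.2)]);St=np.array([371.5,163.7])
T=np.array([(351,165),(350.8,170),(351.5,175),(354,178),(358,179.5),(365,180.3),(372,181.2),(376,183),(378.8,187),(379.3,192),(379,200),(378.7,206)]);Tt=np.array([378.5,212.5])
def curve(p):
    x,y,z,yaw,L1,a1,a2,g1,g2,g3=p[:10]
    ds=1.0;P=[np.array([x,y,z])];h=yaw
    segs=[(L1,0,g1),(25*a1,1/25,None),(45,0,g2),(25*a2,-1/25,None),(90,0,g3)]
    gs=[g1,(g1,g2),g2,(g2,g3),g3]
    for (L,k,_),g in zip(segs,gs):
        n=int(np.ceil(L/ds));d=L/n
        for i in range(n):
            u=(i+.5)/n;gg=g if np.isscalar(g) else g[0]*(1-u)+g[1]*u
            hh=h+k*d/2
            P.append(P[-1]+d*np.array([np.cos(hh)*np.cos(gg),np.sin(hh)*np.cos(gg),np.sin(gg)]));h+=k*d
    return np.array(P)
def dist(Q,uv):
    out=[]
    for q in uv:
        i=np.argmin(((Q-q)**2).sum(1));i=min(max(i,1),len(Q)-2)
        t=Q[i+1]-Q[i-1];t/=np.linalg.norm(t);d=q-Q[i];out.append(t[0]*d[1]-t[1]*d[0])
    return out
def g(p):
    P=curve(p);QS=proj('scene',P);QT=proj('top',P+[0,0,0])
    off=p[10:12]
    QT=QT+off
    return np.r_[dist(QS,S),QS[0]-St,dist(QT,T),QT[0]-Tt,(p[2]-190)/4,(p[5]-1.571)/.06,(p[6]-1.571)/.06,p[7:10]/.025,(p[4]-66)/15, off/.7]
if __name__=='__main__':
    p0=[439,-216,190,0,66,1.571,1.571,0,0,0,0,0]
    r=least_squares(g,p0,diff_step=1e-4);print(r.x.round(3));print(r.fun.round(2))
    P=curve(r.x);print('end inner',P[-1]);np.save('rail.npy',r.x)
    J=r.jac;print('sd',np.sqrt(np.diag(np.linalg.inv(J.T@J))).round(3))
E
python3 fit.py
python3 - <<'E'
from h import *
# stop collar black in scene ~ x293..297, top; cabinet corner
print(onz('top',[[324,198],[214,199],[351,160],[351,148],[386,207],[207,135]],180))
print(onz('scene',[[295.,156.8],[297,157.3],[292,155.8]],190))
E
```

```text
rack both [3.81128970e+02 2.30691325e+02 2.00673917e-01] 11.497768474007085
[-2.3  0.1 -1.6  0.  -0.5  0.3 -1.   0.2  0.1 -1.9  0.4 -0.8  1.  -1. ]
rack top [3.81761434e+02 2.26182472e+02 1.89661818e-01] 10.866821703116385
rack scene [3.80383211e+02 2.33850203e+02 2.14640801e-01] 12.298011987418011
ring expected [373.95309875 265.968894  ]
scene -6 [[264.3, 317.4], [267.7, 311.2], [277.4, 311.6], [287.6, 318.5], [292.1, 327.8]]
top -6 [[232.8, 223.0], [232.6, 232.0], [235.9, 241.7]]
scene 6 [[261.3, 321.5], [264.7, 315.3], [274.4, 315.7], [284.8, 322.7], [289.3, 332.1]]
top 6 [[229.3, 223.6], [229.0, 232.7], [232.4, 242.3]]
[ 4.40972e+02 -2.04265e+02  1.93739e+02 -5.60000e-02  7.07250e+01
  1.55100e+00  1.53900e+00  2.00000e-03 -2.10000e-02 -1.80000e-02
 -4.40000e-02  2.44000e-01]
[-0.47 -0.19 -0.54 -0.6  -0.23  0.18  0.49 -0.    0.1   0.09  0.47  0.59
  0.63  0.29  0.05 -0.01 -0.07  0.02  0.37  0.44  0.39  0.27  0.14 -0.02
 -0.28 -0.65 -0.68 -0.31 -0.13 -0.06 -0.14 -0.01  0.93 -0.33 -0.53  0.07
 -0.83 -0.72  0.31 -0.06  0.35]
end inner [ 657.19972639 -121.06155273  190.2089639 ]
sd [2.463 2.774 1.847 0.032 2.643 0.043 0.051 0.02  0.019 0.023 0.636 0.557]
[[ 482.96814279  -37.56635827  180.        ]
 [ 473.25058485  302.85791115  180.        ]
 [ 603.84293948 -119.70270536  180.        ]
 [ 642.01005332 -119.30331514  180.        ]
 [ 458.73665084 -229.6042341   180.        ]
 [ 675.35678678  334.3448953   180.        ]]
[[ 630.17599806 -118.46141214  190.        ]
 [ 624.02249501 -119.43435568  190.        ]
 [ 640.39563289 -118.16219997  190.        ]]
```

Run:
```python
from fit import *
for n in C:
    R=cv2.Rodrigues(np.array(C[n]['rvec']))[0];print(n,-R.T@C[n]['tvec'])
s=cv2.imread('pics/scene0.png');t=cv2.imread('pics/top0.png')
def draw(im,n,x0,y0,w,h,f,lists,name):
    c=cv2.resize(im[y0:y0+h,x0:x0+w],None,fx=f,fy=f,interpolation=cv2.INTER_CUBIC)
    for P,col,cl in lists:
        q=((proj(n,P)-[x0,y0]+.5)*f).round().astype(int);cv2.polylines(c,[q.reshape(-1,1,2)],cl,col,1)
    cv2.imwrite(name,c)
p=rk;P=rackpts(p);B=P.copy();B[:,2]=0
th=np.linspace(0,2*np.pi,49)
L=[(P,(255,0,0),True),(B,(255,255,0),True)]
for y in(-6,6): L.append((np.c_[32*np.cos(th),np.full(49,y),32*np.sin(th)]@R3.T+[*ring,48],(0,255,0),True))
draw(s,'scene',240,282,85,80,7,L,'pics/b1.png');draw(t,'top',215,205,60,50,10,L,'pics/b2.png')
r=curve(np.load('rail.npy'))
draw(s,'scene',275,140,105,35,7.5,[(r,(0,255,0),False)],'pics/b3.png');draw(t,'top',330,134,60,85,7,[(r,(0,255,0),False)],'pics/b4.png')
a=cv2.imread('pics/b1.png');b=cv2.imread('pics/b3.png')
```

```text
rack both [3.81128970e+02 2.30691325e+02 2.00673917e-01] 11.497768474007085
[-2.3  0.1 -1.6  0.  -0.5  0.3 -1.   0.2  0.1 -1.9  0.4 -0.8  1.  -1. ]
rack top [3.81761434e+02 2.26182472e+02 1.89661818e-01] 10.866821703116385
rack scene [3.80383211e+02 2.33850203e+02 2.14640801e-01] 12.298011987418011
ring expected [373.95309875 265.968894  ]
scene -6 [[264.3, 317.4], [267.7, 311.2], [277.4, 311.6], [287.6, 318.5], [292.1, 327.8]]
top -6 [[232.8, 223.0], [232.6, 232.0], [235.9, 241.7]]
scene 6 [[261.3, 321.5], [264.7, 315.3], [274.4, 315.7], [284.8, 322.7], [289.3, 332.1]]
top 6 [[229.3, 223.6], [229.0, 232.7], [232.4, 242.3]]
scene [-39.01917086 705.34520101 730.48937714]
top [ 335.64879722  -18.38385147 1551.18464047]
```

View pics/b1.png

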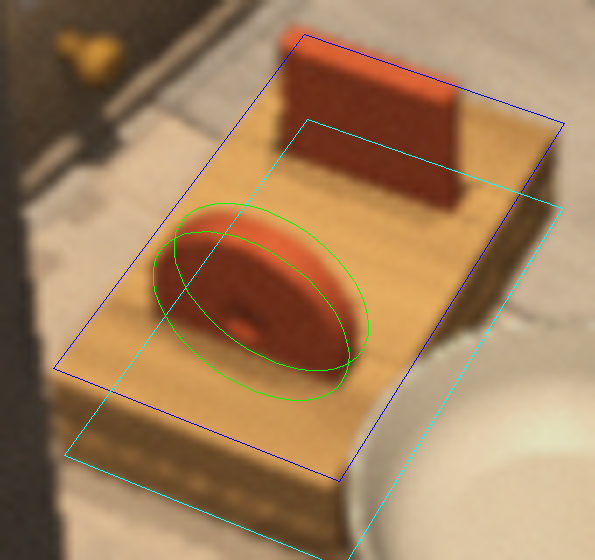

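View pics/b2.png

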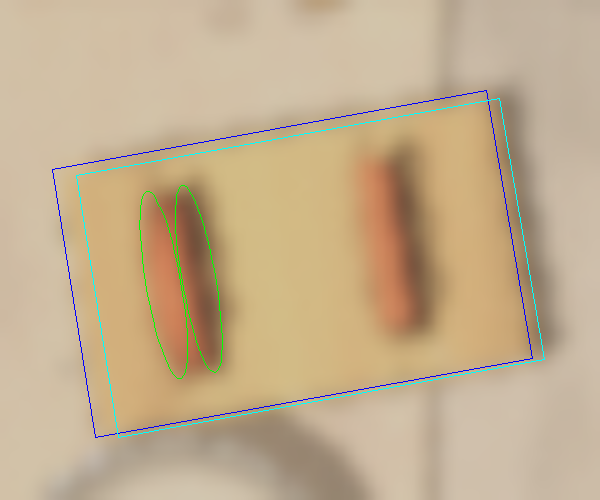

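View pics/b3.png

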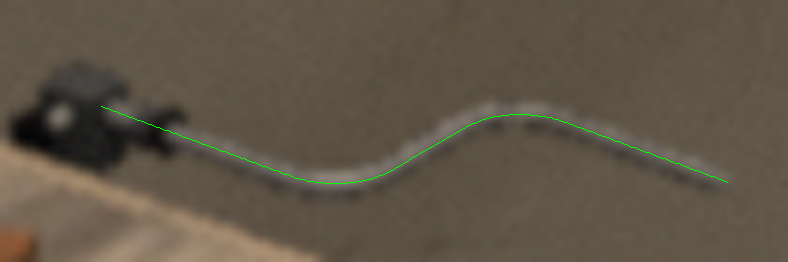

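View pics/b4.png

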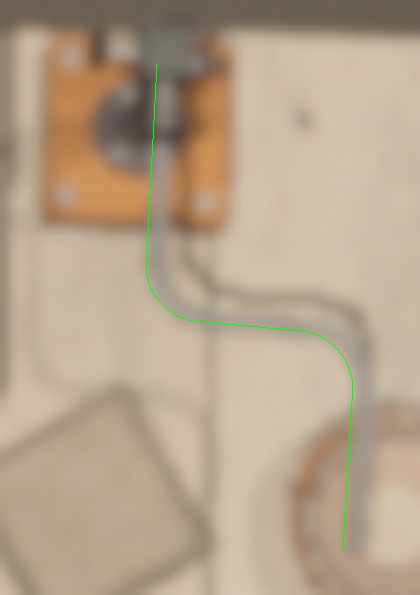

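```bash
sed -i 's/^ct=.*/ct=np.array([[220.8,221.7],[265.3,214.2],[269.3,239.7],[224.5,247.5]]); cs=np.array([[246.6,335.1],[288.8,351.1],[319.1,300.4]])/' fit.py
cat > ridge.py <<'E'
from fit import *
s=cv2.imread('pics/scene0.png').astype(float);t=cv2.imread('pics/top0.png').astype(float)
def ridge_col(im,u,v0,w=4,sgn=None):
    vs=np.arange(int(round(v0))-w,int(round(v0))+w+1);I=im[vs,u].sum(1)if False else im[vs,u]
    bg=np.linspace(0,1,len(vs))[:,None]*(I[-1]-I[0])+I[0]
    d=np.abs(I-bg).sum(1);d=np.clip(d-.2*d.max(),0,None)
    return (d*vs).sum()/d.sum()
def ridge_row(im,v,u0,w=4): return ridge_col(im.transpose(1,0,2),v,u0,w)
S=[];T=[]
vis=np.interp
Sg=np.array([(297,157.5),(300,158.3),(305,160.5),(310,162.4),(315,163.7),(320,163.7),(325,162.4),(330,160.2),(335,157.2),(340,155),(345,154.3),(350,155.2),(355,157),(360,159.2),(365,161.3),(370,163.2)])
S=np.array([(u,ridge_col(s,u,np.interp(u,Sg[:,0],Sg[:,1]))) for u in range(302,370,2)])
T=[(ridge_row(t,v,380.5,3),v) for v in range(192,210,2)]+[(u,ridge_col(t,u,np.interp(u,[358,372],[179.5,181.2]),3)) for u in range(358,373,2)]+[(ridge_row(t,v,352,3),v) for v in (160,162,164)]
T=np.array(T)
if __name__=='__main__':print(S.round(1).tolist());print(T.round(1).tolist())
E
python3 ridge.py
python3 - <<'E'
from h import *
s=cv2.imread('pics/scene0.png').astype(int);t=cv2.imread('pics/top0.png').astype(int)
for u in range(366,377):print(u,s[158:170,u].sum(1))
for v in range(206,218):print(v,t[v,374:388].sum(1), t[v,374:388,0])
E
```

```text
rack both [3.80768138e+02 2.30241700e+02 2.00255446e-01] 11.473791877846969
[-1.  -0.2 -2.1 -0.6 -1.5  0.7 -0.3  0.8  0.8 -1.  -0.6 -0.9  1.2 -1.4]
rack top [3.81503060e+02 2.26165375e+02 1.88883193e-01] 10.822209771712831
rack scene [3.80010790e+02 2.33139216e+02 2.13579896e-01] 12.237226630249305
ring expected [373.60702965 265.52226842]
scene -6 [[264.6, 317.4], [268.0, 311.1], [277.7, 311.5], [287.9, 318.5], [292.4, 327.8]]
top -6 [[233.0, 223.1], [232.7, 232.1], [236.0, 241.8]]
scene 6 [[261.6, 321.5], [265.0, 315.2], [274.7, 315.6], [285.0, 322.7], [289.6, 332.0]]
top 6 [[229.5, 223.7], [229.1, 232.8], [232.5, 242.5]]
[[302.0, 158.9], [304.0, 159.6], [306.0, 160.7], [308.0, 161.0], [310.0, 161.8], [312.0, 163.0], [314.0, 162.8], [316.0, 163.6], [318.0, 163.3], [320.0, 163.3], [322.0, 163.3], [324.0, 162.5], [326.0, 161.7], [328.0, 160.8], [330.0, 159.5], [332.0, 158.4], [334.0, 156.9], [336.0, 155.8], [338.0, 154.9], [340.0, 154.6], [342.0, 154.5], [344.0, 154.3], [346.0, 154.8], [348.0, 155.4], [350.0, 155.8], [352.0, 157.1], [354.0, 157.0], [356.0, 157.6], [358.0, 158.9], [36
[... 1731 characters left out ...]
6 469 452 441 457 504 544 566 573 572 570] [116 123 128 132 133 130 130 136 149 160 166 169 169 168]
213 [438 449 449 459 467 460 453 463 499 535 555 560 563 559] [123 129 128 130 133 131 130 134 145 156 163 165 166 165]
214 [445 452 443 448 463 467 468 472 485 506 520 528 530 526] [124 128 126 127 131 133 133 135 139 146 151 154 155 154]
215 [432 438 436 436 449 464 470 472 474 477 481 486 487 488] [119 122 124 124 127 132 134 134 135 136 137 139 140 140]
216 [420 417 433 437 439 451 463 468 469 469 466 469 470 472] [116 115 123 126 125 128 132 133 133 133 132 133 133 134]
217 [438 419 432 443 439 434 446 458 465 466 466 465 465 468] [124 116 121 126 125 123 127 130 132 132 132 132 132 133]
```

Run:
```python
import fit,ridge
from fit import *
print(onz('scene',[[372,163.9],[320,163.5]],190),onz('top',[[380.2,213],[352.4,162]],190))
print(tri([372,163.9],[380.2,213]))
fit.S=ridge.S;fit.T=ridge.T;fit.St=np.array([372,163.9]);fit.Tt=np.array([380.2,213])
for so in (.01,1.5):
    def g2(p):
        v=fit.g(p);v[-2:]=p[10:12]/so;return v
    r=least_squares(g2,[439,-216,190,0,66,1.571,1.571,0,0,0,0,0],diff_step=1e-4)
    print(so,r.x.round(3));print(r.fun.round(1).tolist())
np.save('rail.npy',r.x)
```

```text
rack both [3.80768138e+02 2.30241700e+02 2.00255446e-01] 11.473791877846969
[-1.  -0.2 -2.1 -0.6 -1.5  0.7 -0.3  0.8  0.8 -1.  -0.6 -0.9  1.2 -1.4]
rack top [3.81503060e+02 2.26165375e+02 1.88883193e-01] 10.822209771712831
rack scene [3.80010790e+02 2.33139216e+02 2.13579896e-01] 12.237226630249305
ring expected [373.60702965 265.52226842]
scene -6 [[264.6, 317.4], [268.0, 311.1], [277.7, 311.5], [287.9, 318.5], [292.4, 327.8]]
top -6 [[233.0, 223.1], [232.7, 232.1], [236.0, 241.8]]
scene 6 [[261.6, 321.5], [265.0, 315.2], [274.7, 315.6], [285.0, 322.7], [289.6, 332.0]]
top 6 [[229.5, 223.7], [229.1, 232.8], [232.5, 242.5]]
[[ 442.5840326  -210.64837794  190.        ]
 [ 553.48881538 -128.31660311  190.        ]] [[ 439.06138969 -210.31205174  190.        ]
 [ 595.68691645 -123.36905243  190.        ]]
(array([ 440.29010872, -209.46913959,  191.09931288]), np.float64(2.963224770477748))
0.01 [ 4.40735e+02 -2.09569e+02  1.90691e+02 -2.90000e-02  7.35580e+01
  1.54600e+00  1.58200e+00  1.80000e-02 -8.00000e-03 -2.20000e-02
  0.00000e+00  0.00000e+00]
[-0.5, -0.4, -0.8, -0.3, -0.4, -0.8
[... 164 characters left out ...]
.2, -1.1, -0.4, 0.1, 0.8, 0.4, 0.3, 0.2, 0.2, -0.0, -0.7, -0.5, -0.6, -0.4, -0.3, -0.4, -0.6, 0.5, 0.6, 0.8, -0.2, -0.6, 0.2, -0.4, 0.2, 0.7, -0.3, -0.9, 0.5, 0.0, 0.0]
1.5 [ 4.42170e+02 -2.08284e+02  1.91304e+02 -3.40000e-02  7.46350e+01
  1.54700e+00  1.57800e+00  7.00000e-03 -1.10000e-02 -1.10000e-02
  4.70000e-01  1.22600e+00]
[-0.3, -0.3, -0.6, -0.1, -0.1, -0.5, 0.3, -0.1, 0.3, 0.2, -0.0, 0.2, 0.1, -0.1, -0.0, -0.1, 0.2, 0.2, 0.2, 0.1, 0.1, 0.3, 0.1, -0.1, 0.2, -0.3, 0.5, 0.6, 0.0, -0.6, 0.1, 0.1, -0.3, -0.1, -0.3, -0.1, -0.4, -1.2, -0.6, -0.0, 0.7, 0.3, 0.2, 0.1, 0.1, 0.3, -0.3, -0.2, -0.2, -0.0, 0.1, -0.1, -0.2, 0.2, 0.3, 0.5, -0.1, 0.2, 0.3, -0.4, 0.1, 0.3, -0.4, -0.4, 0.6, 0.3, 0.8]
```

>>> apply_moves(
  plan=[
    {"translation": [23, 32, 20], "dr": [0, 0, 5.4], "grip": 60},
    {"translation": [23, 32, 20], "dr": [0, 0, 5.4], "grip": 60},
    {"translation": [23, 32, 20], "dr": [0, 0, 5.4], "grip": 60},
    {"translation": [23, 32, 20], "dr": [0, 0, 5.4], "grip": 60},
    {"translation": [23, 32, 20], "dr": [0, 0, 5.4], "grip": 60},
    {"translation": [23, 32, 20], "dr": [0, 0, 5.4], "grip": 60},
    {"translation": [23, 32, 20], "dr": [0, 0, 5.4], "grip": 60},
    {"translation": [23, 32, 20], "dr": [0, 0, 5.4], "grip": 60},
  ],
  newtons=20,
)

```text
clock: 1.37
tool_pos: [386.0, -344.9, 385.7]
ee_rot: [2.674, 1.647, -0.0]
wrist_force: [1.0, -0.1, -0.0]
gripper_width: 60.0
```

>>> apply_moves(
  plan=[
    {"translation": [11, 29, 0], "dr": [0, 0, 5.4], "grip": 60},
    {"translation": [11, 29, 0], "dr": [0, 0, 5.4], "grip": 60},
    {"translation": [11, 29, 0], "dr": [0, 0, 5.4], "grip": 60},
    {"translation": [11, 29, 0], "dr": [0, 0, 5.4], "grip": 60},
    {"translation": [11, 29, 0], "dr": [0, 0, 5.4], "grip": 60},
    {"translation": [11, 29, 0], "dr": [0, 0, 5.4], "grip": 60},
    {"translation": [11, 29, 0], "dr": [0, 0, 5.4], "grip": 60},
    {"translation": [11, 29, 0], "dr": [0, 0, 5.4], "grip": 60},
  ],
)

```text
clock: 2.03
tool_pos: [473.6, -113.2, 384.7]
ee_rot: [1.88, 2.516, -0.0]
wrist_force: [0.3, -0.5, -0.7]
gripper_width: 60.1
```

>>> apply_moves(
  plan=[
    {"translation": [-1, 26, 0], "dr": [0, 0, 5.4], "grip": 60},
    {"translation": [-1, 26, 0], "dr": [0, 0, 5.4], "grip": 60},
    {"translation": [-1, 26, 0], "dr": [0, 0, 5.4], "grip": 60},
    {"translation": [-1, 26, 0], "dr": [0, 0, 5.4], "grip": 60},
    {"translation": [-1, 26, 0], "dr": [0, 0, 5.4], "grip": 60},
    {"translation": [-1, 26, 0], "dr": [0, 0, 5.4], "grip": 60},
    {"translation": [-1, 26, 0], "dr": [0, 0, 5.4], "grip": 60},
    {"translation": [-1, 26, 0], "dr": [0, 0, 5.4], "grip": 60},
  ],
)

```text
clock: 2.7
tool_pos: [465.0, 94.6, 384.7]
ee_rot: [0.822, 3.032, -0.0]
wrist_force: [0.7, -0.5, 0.1]
gripper_width: 59.8
```

>>> apply_moves(
  plan=[
    {"translation": [-11.5, 21.3, -24], "dr": [0, 0, 5.2], "grip": 60},
    {"translation": [-11.5, 21.3, -24], "dr": [0, 0, 5.2], "grip": 60},
    {"translation": [-11.5, 21.3, -24], "dr": [0, 0, 5.2], "grip": 60},
    {"translation": [-11.5, 21.3, -24], "dr": [0, 0, 5.2], "grip": 60},
    {"translation": [-11.5, 21.3, -24], "dr": [0, 0, 5.2], "grip": 60},
    {"translation": [-11.5, 21.3, -24], "dr": [0, 0, 5.2], "grip": 60},
    {"translation": [-11.5, 21.3, -24], "dr": [0, 0, 5.2], "grip": 60},
    {"translation": [-11.5, 21.3, -24], "dr": [0, 0, 5.2], "grip": 60},
  ],
)

```text
clock: 3.37
tool_pos: [372.7, 264.6, 191.7]
ee_rot: [-0.308, 3.125, -0.0]
wrist_force: [1.5, -0.3, -0.9]
gripper_width: 59.8
```

Run:
```python
from h import *
import h
st=ctrl.sense();print(st['tool_pos'],st['ee_rot'],st['joints'].round(2))
for n in ["scene","top"]:
    im=ctrl.grab_frame(n)[:,:,::-1].copy(); cv2.imwrite(f"pics/{n}1.png",im)
    p=proj(n,st['tool_pos'])[0];print(n,p)
    x0,y0=int(p[0])-50,int(p[1])-45
    crop(im,max(x0,0),max(y0,0),100,100,6,f'pics/c_{n}1.png')
```

```text
[372.66506292 264.61183311 191.68195007] [-3.08127665e-01  3.12508779e+00 -3.33636414e-04] [ 0.28  0.06 -1.01  1.9   0.05  1.21  1.02]
scene [274.35738359 271.02211184]
top [224.20800615 231.68167868]
```

View pics/c_scene1.png

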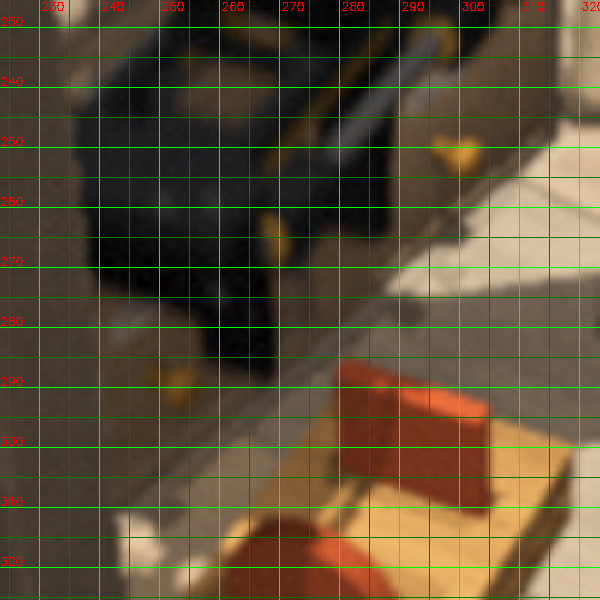

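View pics/c_top1.png

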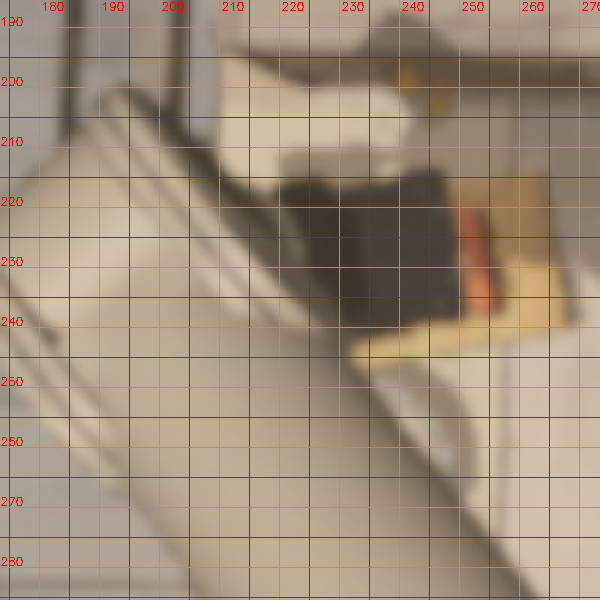

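Run:
```python
from h import *
t=np.array([372.67,264.61,191.68]);R=cv2.Rodrigues(np.array([-.308,3.125,0]))[0]
print(R.round(2))
for y in(30,45,-30,-45):
    for x in(-9.5,9.5):
        print(y,x,proj('scene',t+R@[x,y,11])[0].round(1))
```

```text
[[-0.98 -0.2   0.  ]
 [-0.2   0.98  0.  ]
 [-0.   -0.   -1.  ]]
30 -9.5 [261.8 284.2]
30 9.5 [270.9 287.4]
45 -9.5 [257.4 289.6]
45 9.5 [266.7 292.9]
-30 -9.5 [278.  264.3]
-30 9.5 [286.9 267.2]
-45 -9.5 [281.9 259.7]
-45 9.5 [290.6 262.5]
```

>>> apply_moves(
  plan=[
    {"translation": [0.9, 0.9, -20], "dr": [0, 0, 0], "grip": 40},
    {"translation": [0, 0, -20], "grip": 40, "dr": [0, 0, 0]},
    {"translation": [0, 0, -20], "grip": 40, "dr": [0, 0, 0]},
    {"translation": [0, 0, -20], "grip": 40, "dr": [0, 0, 0]},
    {"translation": [0, 0, -15], "grip": 40, "dr": [0, 0, 0]},
    {"translation": [0, 0, -12], "grip": 36, "dr": [0, 0, 0]},
    {"translation": [0, 0, -9], "grip": 30, "dr": [0, 0, 0]},
    {"translation": [0, 0, -4], "grip": 26, "dr": [0, 0, 0]},
  ],
)

```text
clock: 4.13
tool_pos: [374.3, 264.3, 71.7]
ee_rot: [0.3, -3.127, 0.0]
wrist_force: [-1.1, -0.2, 0.6]
gripper_width: 30.4
```

Run:
```python
from h import *
st=ctrl.sense();print(st['tool_pos'],st['ee_rot'],st['gripper_width'],st['wrist_force'])
im=ctrl.grab_frame('scene')[:,:,::-1].copy(); cv2.imwrite("pics/scene2.png",im)
crop(im,235,270,70,75,8,'pics/c2.png')
t=st['tool_pos'];R=cv2.Rodrigues(st['ee_rot'])[0];w=st['gripper_width']/2
for y in(w,-w):
    for x in(-9.5,9.5): print(y,x,proj('scene',t+R@[x,y,11])[0].round(1))
im=ctrl.grab_frame('top')[:,:,::-1].copy(); cv2.imwrite("pics/top2.png",im)
crop(im,205,200,70,60,9,'pics/c2t.png')
```

```text
[374.3248513  264.2621005   71.74091764] [ 3.00118526e-01 -3.12656861e+00  3.17346738e-04] 30.39699139355896 [-1.12368386 -0.20965244  0.63566064]
15.19849569677948 -9.5 [268.8 323.4]
15.19849569677948 9.5 [277.1 326.6]
-15.19849569677948 -9.5 [276.4 313. ]
-15.19849569677948 9.5 [284.6 316.1]
```

View pics/c2.png

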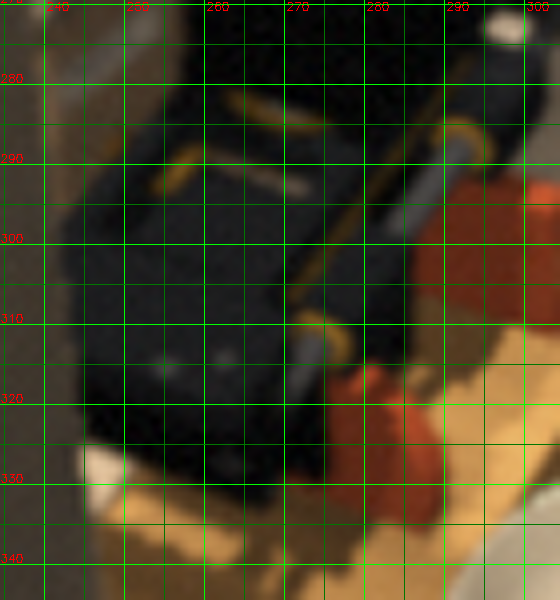

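View pics/c2t.png

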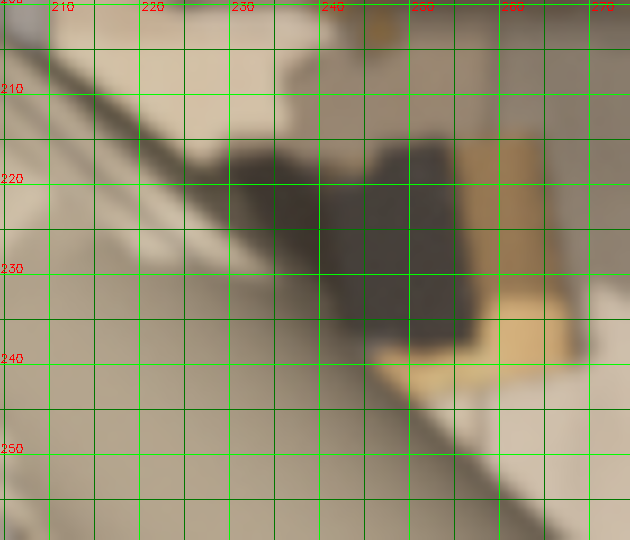

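>>> apply_moves(
  plan=[
    {"translation": [0, 0, 0], "dr": [0, 0, 0], "grip": 18},
    {"translation": [0, 0, 0], "dr": [0, 0, 0], "grip": 18},
    {"translation": [0, 0, 0], "dr": [0, 0, 0], "grip": 16},
    {"translation": [0, 0, 0], "dr": [0, 0, 0], "grip": 16},
    {"translation": [0, 0, 0], "dr": [0, 0, 0], "grip": 14},
    {"translation": [0, 0, 0], "dr": [0, 0, 0], "grip": 14},
    {"translation": [0, 0, 0], "dr": [0, 0, 0], "grip": 14},
    {"translation": [0, 0, 0], "dr": [0, 0, 0], "grip": 14},
  ],
  newtons=5,
)

```text
clock: 4.9
tool_pos: [374.3, 264.7, 72.5]
ee_rot: [-0.301, 3.127, 0.0]
wrist_force: [0.5, 0.9, 0.9]
gripper_width: 14.1
```

>>> apply_moves(
  plan=[
    {"translation": [0, 0, 0], "dr": [0, 0, 0], "grip": 11},
    {"translation": [0, 0, 0], "dr": [0, 0, 0], "grip": 8},
    {"translation": [0, 0, 0], "dr": [0, 0, 0], "grip": 6},
    {"translation": [0, 0, 0], "dr": [0, 0, 0], "grip": 6},
    {"translation": [0, 0, 0], "dr": [0, 0, 0], "grip": 6},
    {"translation": [0, 0, 0], "dr": [0, 0, 0], "grip": 6},
    {"translation": [0, 0, 0], "dr": [0, 0, 0], "grip": 6},
    {"translation": [0, 0, 0], "dr": [0, 0, 0], "grip": 6},
  ],
  newtons=5,
)

```text
clock: 5.57
tool_pos: [374.2, 264.7, 72.5]
ee_rot: [0.301, -3.127, -0.0]
wrist_force: [-0.9, 0.7, -0.6]
gripper_width: 11.6
```

>>> apply_moves(
  plan=[
    {"translation": [0, 0, 0], "dr": [0, 0, 0], "grip": 6},
    {"translation": [0, 0, 0], "dr": [0, 0, 0], "grip": 6},
    {"translation": [0, 0, 2], "dr": [0, 0, 0], "grip": 6},
    {"translation": [0, 0, 4], "dr": [0, 0, 0], "grip": 6},
    {"translation": [0, 0, 6], "dr": [0, 0, 0], "grip": 6},
    {"translation": [0, 0, 8], "dr": [0, 0, 0], "grip": 6},
    {"translation": [0, 0, 10], "dr": [0, 0, 0], "grip": 6},
    {"translation": [0, 0, 10], "dr": [0, 0, 0], "grip": 6},
  ],
  newtons=20,
)

```text
clock: 6.23
tool_pos: [374.4, 264.4, 113.6]
ee_rot: [-0.301, 3.127, -0.001]
wrist_force: [-0.6, -0.3, -0.5]
gripper_width: 11.9
```

>>> apply_moves(
  plan=[
    {"translation": [4, -10, 25], "dr": [0, 0, -6.4], "grip": 6},
    {"translation": [8, -25, 30], "dr": [0, 0, -6.4], "grip": 6},
    {"translation": [8, -30, 27], "dr": [0, 0, -6.4], "grip": 6},
    {"translation": [8, -30, 27], "dr": [0, 0, -6.4], "grip": 6},
    {"translation": [8, -30, 27], "dr": [0, 0, -6.4], "grip": 6},
    {"translation": [8, -33, 24], "dr": [0, 0, -6.4], "grip": 6},
    {"translation": [8, -34, 20], "dr": [0, 0, -6.4], "grip": 6},
    {"translation": [8, -34, 10], "dr": [0, 0, -6.4], "grip": 6},
  ],
)

```text
clock: 6.9
tool_pos: [434.8, 37.3, 306.4]
ee_rot: [1.085, 2.943, 0.001]
wrist_force: [1.2, 0.6, -1.4]
gripper_width: 11.9
```

>>> apply_moves(
  plan=[
    {"translation": [-2, -33, 0], "dr": [0, 0, -6.4], "grip": 6},
    {"translation": [-2, -33, 0], "dr": [0, 0, -6.4], "grip": 6},
    {"translation": [-4, -33, 0], "dr": [0, 0, -6.4], "grip": 6},
    {"translation": [-4, -33, 0], "dr": [0, 0, -6.4], "grip": 6},
    {"translation": [-5, -32, 0], "dr": [0, 0, -6.4], "grip": 6},
    {"translation": [-5, -31, 0], "dr": [0, 0, -6.4], "grip": 6},
    {"translation": [-6, -31, 0], "dr": [0, 0, -6.4], "grip": 6},
    {"translation": [-6, -20, 0], "dr": [0, 0, -6.4], "grip": 6},
  ],
)

```text
clock: 7.57
tool_pos: [399.1, -210.2, 303.4]
ee_rot: [2.256, 2.185, 0.0]
wrist_force: [-0.1, 0.5, -1.6]
gripper_width: 11.9
```

>>> apply_moves(
  plan=[
    {"translation": [0, 0.5, -11], "dr": [0, 0, 0], "grip": 6},
    {"translation": [0, 0, -11], "dr": [0, 0, 0], "grip": 6},
    {"translation": [0, 0, -11], "dr": [0, 0, 0], "grip": 6},
    {"translation": [0, 0, -11], "dr": [0, 0, 0], "grip": 6},
    {"translation": [0, 0, -11], "dr": [0, 0, 0], "grip": 6},
    {"translation": [0, 0, -11], "dr": [0, 0, 0], "grip": 6},
    {"translation": [0, 0, -11], "dr": [0, 0, 0], "grip": 6},
    {"translation": [0, 0, -11], "dr": [0, 0, 0], "grip": 6},
  ],
)

```text
clock: 8.23
tool_pos: [400.3, -206.5, 213.3]
ee_rot: [-2.247, -2.195, -0.0]
wrist_force: [0.1, 0.7, -0.6]
gripper_width: 11.8
```

Run:
```python
from h import *
st=ctrl.sense();print(st['tool_pos'],st['ee_rot'],st['gripper_width'],st['wrist_force'],st['joints'].round(2))
im=ctrl.grab_frame('scene')[:,:,::-1].copy(); cv2.imwrite("pics/scene3.png",im)
crop(im,300,115,100,80,8,'pics/c3.png')
im=ctrl.grab_frame('top')[:,:,::-1].copy(); cv2.imwrite("pics/top3.png",im)
crop(im,335,170,80,80,7,'pics/c3t.png')
```

```text
[ 400.27295216 -206.5262646   213.27661774] [-2.24719412e+00 -2.19523838e+00 -4.74033004e-05] 11.824780381874886 [ 0.12086238  0.68654181 -0.57735125] [ 0.86 -0.02 -0.47  1.9  -0.01  1.25  0.36]
```

View pics/c3.png

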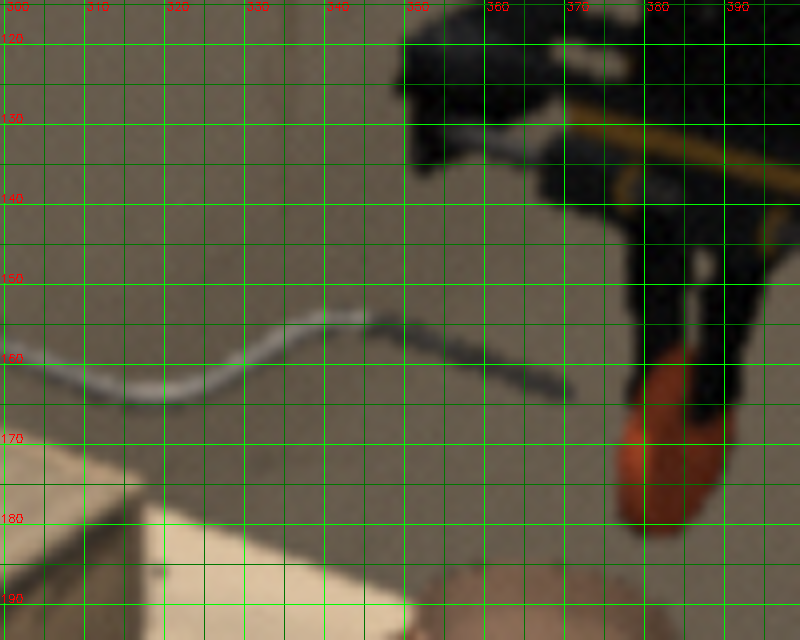

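View pics/c3t.png

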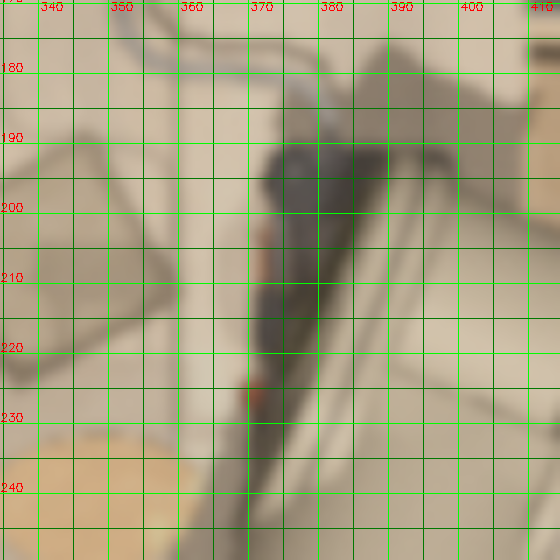

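```bash
cat > sil.py <<'E'
from h import *
from scipy.optimize import least_squares, minimize
def ringpts(c,ax,n=72):
    # silhouette points set of cylinder about axis ax (unit, horizontal-ish)
    ax=ax/np.linalg.norm(ax);u=np.cross([0,0,1],ax);u/=np.linalg.norm(u);v=np.cross(ax,u)
    th=np.linspace(0,2*np.pi,n,endpoint=False)[:,None]
    return np.r_[[*(c+a*ax+32*(np.cos(th)*u+np.sin(th)*v)) for a in(-6,6)]].reshape(-1,3)
def redmask(im):
    b,g,r=[im[:,:,i].astype(int) for i in range(3)]
    return ((r-g>38)&(r-b>40)).astype(np.uint8)
def hull(n,c,ax):
    return cv2.convexHull(proj(n,ringpts(c,ax)).astype(np.float32))[:,0]
E
python3 - <<'E'
from sil import *
st=ctrl.sense();print(st['tool_pos'],st['clock'])
im=cv2.imread('pics/scene3.png')
b,g,r=[im[:,:,i].astype(int) for i in range(3)]
sub=(r-(g+b)/2)[155:186:2,370:396];print(sub.astype(int))
t=st['tool_pos'];R=cv2.Rodrigues(st['ee_rot'])[0];print('ydir',R[:,1])
for dz in(22,24.5,27):
  for dx in(0,):
    H=hull('scene',t+R@[dx,0,dz],R[:,1]);print(dz,dx,'u',H[:,0].min(),H[:,0].max(),'v',H[:,1].min(),H[:,1].max(),H[H[:,1].argmax()])
E
```

```text
Traceback (most recent call last):
  File "sil.py", line 7
    return np.r_[[*(c+a*ax+32*(np.cos(th)*u+np.sin(th)*v)) for a in(-6,6)]].reshape(-1,3)
                  ^^^^^^^^^^^^^^^^^^^^^^^^^^^^^^^^^^^^^^^^
SyntaxError: iterable unpacking cannot be used in comprehension
```

```bash
sed -i 's/    return np.r_.*/    return np.vstack([c+a*ax+32*(np.cos(th)*u+np.sin(th)*v) for a in(-6,6)])/' sil.py
python3 - <<'E'
from sil import *
st=ctrl.sense();print(st['tool_pos'],st['clock'])
im=cv2.imread('pics/scene3.png')
b,g,r=[im[:,:,i].astype(int) for i in range(3)]
sub=(r-(g+b)/2)[155:186:2,370:396];print(sub.astype(int))
t=st['tool_pos'];R=cv2.Rodrigues(st['ee_rot'])[0];print('ydir',R[:,1])
for dz in(22,24.5,27):
  for dx in(0,):
    H=hull('scene',t+R@[dx,0,dz],R[:,1]);print(dz,dx,'u',H[:,0].min(),H[:,0].max(),'v',H[:,1].min(),H[:,1].max(),H[H[:,1].argmax()])
E
```

```text
[ 399.38302648 -206.33439516  212.40575609] 8.3333
[[19 18 19 19 19 18 19 18 16  9  1  2  1  0  2  6 13  9  3 -1  0 -1 -1  2
  15 18]
 [17 18 19 17 19 20 18 19 17 10  1  1 -2  2  9 17 18  8  0  3 -1  3  2  9
  17 18]
 [19 17 18 17 18 18 19 19 17  9  4  4 21 35 49 50 32  9  0  0  1  0  6 17
  18 18]
 [18 19 18 19 17 19 18 17 15  8  9 35 53 62 65 58 30  3  2 -2  1  0  7 18
  18 20]
 [ 6 12 17 19 19 18 19 18 11 16 46 62 63 67 64 52 23  1 -1 -1  0  2  6 16
  20 18]
 [13 15 18 19 19 19 18 16 16 44 61 65 65 64 55 39 17  0 -3  3 10 13 15 17
  18 20]
 [18 19 18 18 19 18 18 22 46 70 69 65 61 58 50 37 19 11 14 28 41 38 22 18
  18 19]
 [17 18 21 18 18 18 18 34 80 98 93 73 58 53 54 53 55 51 50 52 49 33 22 18
  18 20]
 [18 19 19 19 17 16 25 60 91 99 96 71 56 54 55 58 63 61 55 52 41 23 18 19
  17 19]
 [18 18 19 17 18 18 25 60 80 88 87 65 54 53 53 51 56 54 52 48 24 17 18 19
  18 19]
 [17 20 18 19 18 18 23 46 67 75 74 63 51 52 52 53 55 53 49 29 18 19 17 19
  19 19]
 [19 20 19 18 19 16 23 40 54 62 65 59 52 55 53 54 54 43 26 20 18 18 18 20
  20 17]
 [18 18 17 19 17 18 19 26 42 51 59 55 54 54 54 49 38 23 18 19 18 18 17 18
  18 18]
 [20 19 18 18 17 19 17 17 19 20 29 38 42 43 31 23 19 18 19 18 17 20 18 20
  18 16]
 [18 18 20 19 17 18 18 18 18 19 17 18 21 19 18 19 20 18 18 19 18 20 18 17
  18 17]
 [23 20 20 19 18 19 17 18 19 19 18 18 18 18 18 18 20 18 19 18 19 18 18 19
  18 18]]
ydir [ 0.99971369 -0.02379728 -0.00249724]
22 0 u 377.1849 393.76364 v 156.64256 181.5716 [383.9408 181.5716]
24.5 0 u 377.1025 393.6643 v 157.50795 182.40057 [383.85162 182.40057]
27 0 u 377.0203 393.5652 v 158.37129 183.2276 [383.76263 183.2276 ]
```

Run:
```python
from sil import *
P=np.array([441,-209.5,190.]);b=proj('scene',P);bt=proj('top',P)
for i in range(3):
    d=np.zeros(3);d[i]=10;print(i,(proj('scene',P+d)-b)/10,(proj('top',P+d)-bt)/10)
print(b,bt)
im=cv2.imread('pics/top3.png')
b,g,r=[im[:,:,i].astype(int) for i in range(3)]
print((r-(g+b)/2)[194:232:2,360:384].astype(int))
t=np.array([399.8,-206.5,212.8]);R=cv2.Rodrigues(np.array([-2.247,-2.195,0]))[0]
H=hull('top',t+R@[0,0,24.5],R[:,1]);print(H[:,0].min(),H[:,0].max(),H[:,1].min(),H[:,1].max())
```

```text
0 [[-0.32576986 -0.10777321]] [[ 0.001681   -0.32547937]]
1 [[-0.19053625  0.1415117 ]] [[-0.32561018 -0.00609909]]
2 [[ 0.0301884 -0.3357625]] [[ 0.04617362 -0.02453213]]
[[372.3002437  164.23251511]] [[379.93892843 212.36353832]]
[[28 27 28 27 28 27 27 26 27 27 27 26 25 17  8  8  8  8  7  6  7  7  7  8]
 [27 28 28 28 26 26 25 25 26 26 26 26 23 13  8  8  8  7  6  6  7  7  7  8]
 [27 28 28 28 26 26 26 25 26 26 28 28 26 20 11  8  9  8  7  8  7  8  8  8]
 [26 27 29 28 26 26 26 25 26 27 27 28 29 26 16  9  9  9  9  8  9  9 10 10]
 [27 27 27 27 27 27 27 26 26 28 28 30 34 31 19 12 12 11 10 11 12 12 12 14]
 [27 27 27 27 27 27 28 27 28 27 30 34 38 31 17 12 13 12 10 12 14 13 11 13]
 [26 27 28 27 27 28 28 28 28 29 31 36 41 29 15 14 15 12 11 13 15 13 14 15]
 [26 27 28 27 27 28 27 28 28 29 32 39 42 30 17 14 15 13 12 13 16 14 15 18]
 [27 27 28 27 27 28 28 28 27 28 31 33 34 24 16 16 16 14 12 14 15 15 16 20]
 [27 27 27 27 27 26 27 28 28 27 26 23 16 11 10 10 14 13 13 14 15 15 18 22]
 [27 26 27 26 26 27 28 28 28 28 26 20 13  8  8  9 13 15 15 15 17 19 21 23]
 [27 26 26 26 25 26 27 28 27 28 25 20 10  8 10 13 14 15 15 17 19 21 23 26]
 [26 25 25 25 25 25 27 27 27 27 25 19 11  9 11 14 16 15 17 19 22 23 25 27]
 [25 24 23 22 23 22 24 26 28 28 27 23 18 15 14 16 17 17 20 21 22 25 27 27]
 [26 25 23 22 20 21 23 25 27 28 28 25 21 16 14 14 17 19 21 21 23 26 27 26]
 [26 25 23 21 20 21 22 24 28 34 40 41 32 19 14 15 19 20 20 22 25 27 27 26]
 [27 26 23 22 22 21 21 23 28 39 53 52 37 20 14 16 18 18 22 25 26 27 26 25]
 [26 26 24 23 22 22 22 23 25 29 33 30 22 16 15 16 17 21 24 26 26 26 24 25]
 [27 27 26 27 25 26 25 23 24 23 20 17 15 15 16 17 20 23 25 26 25 24 24 24]]
368.24017 389.41882 223.18372 228.3897
```

>>> apply_moves(
  plan=[
    {"translation": [4, -1, 1], "dr": [0, 0, 0], "grip": 6},
    {"translation": [4, -1, 1], "dr": [0, 0, 0], "grip": 6},
    {"translation": [4, -0.5, 0.3], "dr": [0, 0, 0], "grip": 6},
    {"translation": [4, 0, 0], "dr": [0, 0, 0], "grip": 6},
    {"translation": [4, 0, 0], "dr": [0, 0, 0], "grip": 6},
    {"translation": [4, 0, 0], "dr": [0, 0, 0], "grip": 6},
    {"translation": [2, 0, 0], "dr": [0, 0, 0], "grip": 6},
    {"translation": [0, 0, 0], "dr": [0, 0, 0], "grip": 6},
  ],
)

```text
clock: 9.0
tool_pos: [426.7, -209.2, 216.7]
ee_rot: [-2.248, -2.195, -0.001]
wrist_force: [-0.3, -0.5, -1.6]
gripper_width: 11.7
```

Run:
```python
from sil import *
st=ctrl.sense();print(st['tool_pos'],st['ee_rot'],st['wrist_force'])
im=ctrl.grab_frame('scene')[:,:,::-1].copy(); cv2.imwrite("pics/scene4.png",im)
t=st['tool_pos'];R=cv2.Rodrigues(st['ee_rot'])[0]
H=hull('scene',t+R@[0,0,24.5],R[:,1])
x0,y0,f=330,130,10
c=cv2.resize(im[y0:y0+60,x0:x0+75],None,fx=f,fy=f,interpolation=cv2.INTER_CUBIC)
q=((H-[x0,y0]+.5)*f).astype(int);cv2.polylines(c,[q.reshape(-1,1,2)],True,(0,255,0),1)
q=((proj('scene',t+R@[0,0,24.5])-[x0,y0]+.5)*f).astype(int)[0];cv2.circle(c,tuple(int(a) for a in q),3,(0,255,255),-1)
cv2.imwrite('pics/c4.png',c);print(ctrl.sense()['tool_pos'])
```

```text
[ 426.72456975 -209.16617171  216.67040826] [-2.24751307e+00 -2.19487856e+00 -5.07744652e-04] [-0.27562724 -0.46483792 -1.57039688]
[ 426.40531474 -209.22567774  216.64070324]
```

View pics/c4.png

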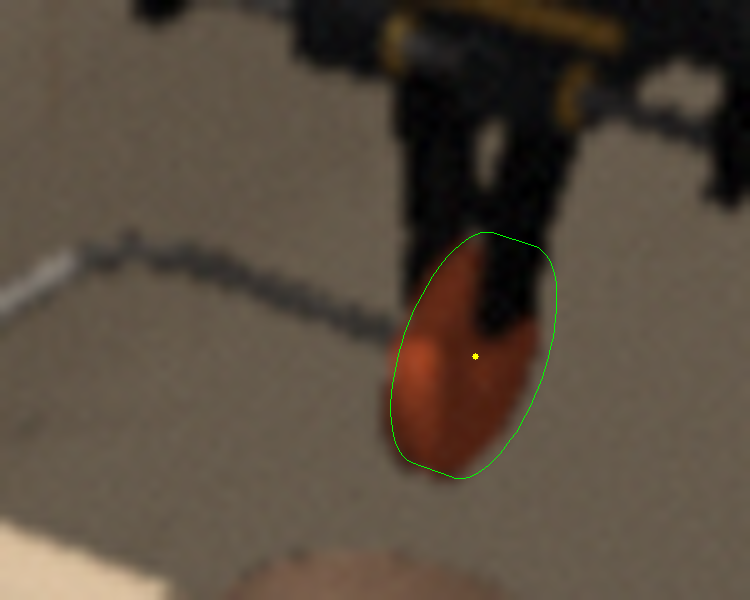

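Run:
```python
from sil import *
for du in(0,.7,1.1):
  for dv in (0,.3):
    for dt in (0,-.5): print(du,dv,dt,tri([372+du,163.9+dv],[380.2+dt,213]))
```

```text
0 0 0 (array([ 440.29010872, -209.46913959,  191.09931288]), np.float64(2.963224770477748))
0 0 -0.5 (array([ 439.89809796, -207.98542347,  191.88044596]), np.float64(2.2762261216930297))
0 0.3 0 (array([ 440.33206152, -209.62305213,  190.12723966]), np.float64(2.891075735206808))
0 0.3 -0.5 (array([ 439.93968624, -208.13800874,  190.91040936]), np.float64(2.203691477626475))
0.7 0 0 (array([ 439.46258638, -209.87106128,  191.28264735]), np.float64(1.1248356682793856))
0.7 0 -0.5 (array([ 439.0712178 , -208.38580686,  192.06518868]), np.float64(0.44059608449177))
0.7 0.3 0 (array([ 439.50398112, -210.0250049 ,  190.31111962]), np.float64(1.051671332140435))
0.7 0.3 -0.5 (array([ 439.11224903, -208.53842149,  191.09570012]), np.float64(0.36704989201172267))
1.1 0 0 (array([ 438.98898357, -210.09887925,  191.38951002]), np.float64(0.0747542660329247))
1.1 0 -0.5 (array([ 438.5979862 , -208.6127523 ,  192.17284758]), np.float64(0.6079072903169912))
1.1 0.3 0 (array([ 439.03005873, -210.25283799,  190.41829945]), np.float64(0.001010615559863299))
1.1 0.3 -0.5 (array([ 438.63869842, -208.76538109,  191.2036776 ]), np.float64(0.6820306509480358))
```

>>> apply_moves(
  plan=[
    {"translation": [1, -0.5, -0.5], "dr": [0, 0, 0], "grip": 6},
    {"translation": [1, 0, -0.5], "dr": [0, 0, 0], "grip": 6},
    {"translation": [1, 0, 0], "dr": [0, 0, 0], "grip": 6},
    {"translation": [1, 0, 0], "dr": [0, 0, 0], "grip": 6},
    {"translation": [1, 0, 0], "dr": [0, 0, 0], "grip": 6},
    {"translation": [1, 0, 0], "dr": [0, 0, 0], "grip": 6},
    {"translation": [1, 0, 0], "dr": [0, 0, 0], "grip": 6},
    {"translation": [1, 0, 0], "dr": [0, 0, 0], "grip": 6},
  ],
)

```text
clock: 9.72
tool_pos: [434.3, -209.9, 215.7]
ee_rot: [2.248, 2.194, 0.0]
wrist_force: [-0.5, -0.1, -0.6]
gripper_width: 11.9
```

>>> apply_moves(
  plan=[
    {"translation": [0.6, 0, 0], "dr": [0, 0, 0], "grip": 6},
    {"translation": [0.6, 0, 0], "dr": [0, 0, 0], "grip": 6},
    {"translation": [0.6, 0, 0], "dr": [0, 0, 0], "grip": 6},
    {"translation": [0.6, 0, 0], "dr": [0, 0, 0], "grip": 6},
    {"translation": [0.6, 0, 0], "dr": [0, 0, 0], "grip": 6},
    {"translation": [0.6, 0, 0], "dr": [0, 0, 0], "grip": 6},
    {"translation": [0, 0, 0], "dr": [0, 0, 0], "grip": 6},
    {"translation": [0, 0, 0], "dr": [0, 0, 0], "grip": 6},
  ],
)

```text
clock: 10.38
tool_pos: [437.9, -209.8, 215.7]
ee_rot: [-2.248, -2.194, -0.0]
wrist_force: [0.3, -0.3, -1.0]
gripper_width: 11.6
```

>>> apply_moves(
  plan=[
    {"translation": [0.6, 0, 0], "dr": [0, 0, 0], "grip": 6},
    {"translation": [0.6, 0, 0], "dr": [0, 0, 0], "grip": 6},
    {"translation": [0.6, 0, 0], "dr": [0, 0, 0], "grip": 6},
    {"translation": [0.6, 0, 0], "dr": [0, 0, 0], "grip": 6},
    {"translation": [0.6, 0, 0], "dr": [0, 0, 0], "grip": 6},
    {"translation": [0.6, 0, 0], "dr": [0, 0, 0], "grip": 6},
    {"translation": [0.6, 0, 0], "dr": [0, 0, 0], "grip": 6},
    {"translation": [0, 0, 0], "dr": [0, 0, 0], "grip": 6},
  ],
)

```text
clock: 11.05
tool_pos: [442.2, -209.8, 215.7]
ee_rot: [2.248, 2.194, 0.0]
wrist_force: [-0.4, 0.1, -0.7]
gripper_width: 11.9
```

```bash
cat > look.py <<'E'
from sil import *
import sys
def look(k,n='scene',w=75,h=60,f=10):
    im=ctrl.grab_frame(n)[:,:,::-1].copy(); cv2.imwrite(f"pics/{n}{k}.png",im)
    st=ctrl.sense();print(st['clock'],st['tool_pos'],st['ee_rot'],st['wrist_force'],st['moment'],st['joints'].round(2))
    t=st['tool_pos'];R=cv2.Rodrigues(st['ee_rot'])[0];c0=t+R@[0,0,24.5]
    H=hull(n,c0,R[:,1]);q0=proj(n,c0)[0]
    x0,y0=int(q0[0])-w//2,int(q0[1])-h//2
    c=cv2.resize(im[y0:y0+h,x0:x0+w],None,fx=f,fy=f,interpolation=cv2.INTER_CUBIC)
    q=((H-[x0,y0]+.5)*f).astype(int);cv2.polylines(c,[q.reshape(-1,1,2)],True,(0,255,0),1)
    cv2.imwrite(f'pics/l{n}{k}.png',c)
look(*sys.argv[1:])
E
python3 look.py 5
```

```text
11.1 [ 442.09229007 -209.862332    215.72548251] [2.24813282e+00 2.19437183e+00 1.62061775e-04] [-0.46287236  0.91848233 -1.93471586] [-0.04995427 -0.0525113   0.02366848] [ 0.83  0.07 -0.49  1.81  0.04  1.26  0.3 ]
```

View pics/lscene5.png

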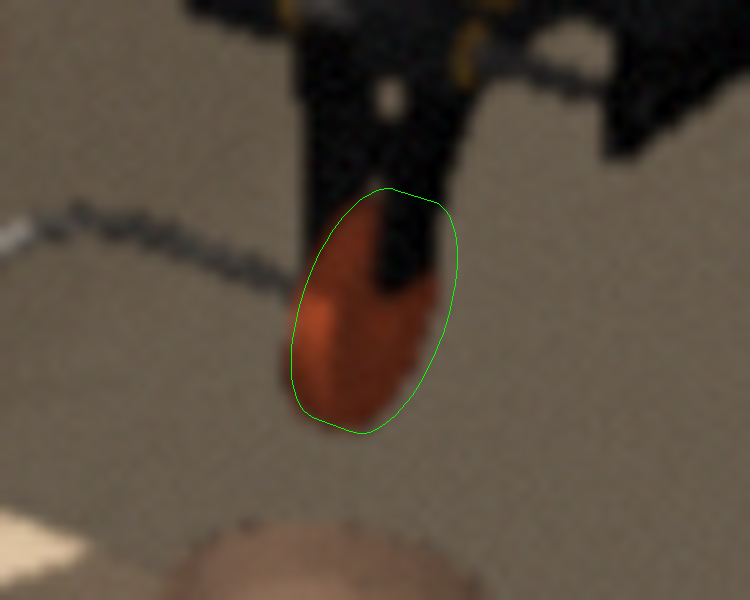

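>>> apply_moves(
  plan=[
    {"translation": [1, 0, 0], "dr": [0, 0, 0], "grip": 6},
    {"translation": [1, 0, 0], "dr": [0, 0, 0], "grip": 6},
    {"translation": [1, -0.1, 0], "dr": [0, 0, 0], "grip": 6},
    {"translation": [1, 0, 0], "dr": [0, 0, 0], "grip": 6},
    {"translation": [1, 0, 0], "dr": [0, 0, 0], "grip": 6},
    {"translation": [1, -0.1, 0], "dr": [0, 0, 0], "grip": 6},
    {"translation": [1, 0, 0], "dr": [0, 0, 0], "grip": 6},
    {"translation": [1, 0, 0], "dr": [0, 0, 0], "grip": 6},
  ],
)

```text
clock: 11.77
tool_pos: [450.1, -210.1, 215.7]
ee_rot: [2.248, 2.194, 0.0]
wrist_force: [-0.2, -0.7, -0.0]
gripper_width: 11.6
```

>>> apply_moves(
  plan=[
    {"translation": [1, 0, 0], "dr": [0, 0, 0], "grip": 6},
    {"translation": [1, 0, 0], "dr": [0, 0, 0], "grip": 6},
    {"translation": [1, -0.1, 0], "dr": [0, 0, 0], "grip": 6},
    {"translation": [1, 0, 0], "dr": [0, 0, 0], "grip": 6},
    {"translation": [1, 0, 0], "dr": [0, 0, 0], "grip": 6},
    {"translation": [1, -0.1, 0], "dr": [0, 0, 0], "grip": 6},
    {"translation": [0, 0, 0], "dr": [0, 0, 0], "grip": 6},
    {"translation": [0, 0, 0], "dr": [0, 0, 0], "grip": 6},
  ],
)

```text
clock: 12.43
tool_pos: [456.1, -210.2, 215.7]
ee_rot: [-2.248, -2.194, -0.0]
wrist_force: [0.7, 0.2, -0.7]
gripper_width: 11.4
```

```bash
python3 look.py 6
```

```text
12.4833 [ 456.03022098 -210.26014272  215.70728795] [-2.24819129e+00 -2.19432206e+00 -1.00160569e-04] [ 0.23519413  0.45126807 -1.37870187] [-0.05882108 -0.08712461  0.0087648 ] [ 0.81  0.11 -0.5   1.78  0.05  1.27  0.28]
```

View pics/lscene6.png

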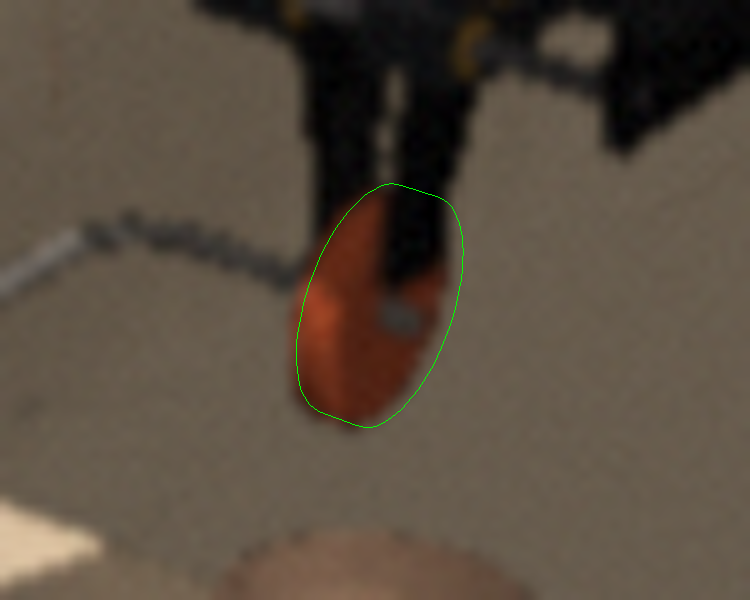

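```bash
cat > fit2.py <<'E'
import fit,ridge
from fit import *
fit.S=ridge.S+[1.0,0];fit.T=ridge.T;fit.St=np.array([373,163.9]);fit.Tt=np.array([380.2,213])
def g2(p):
    v=fit.g(p);v[-2:]=p[10:12]/.3;return v
r=least_squares(g2,[439,-210,191,0,72,1.571,1.571,0,0,0,0,0],diff_step=1e-4)
print(r.x.round(3));print(r.fun.round(1).tolist());np.save('rail.npy',r.x)
J=r.jac;print('sd',np.sqrt(np.diag(np.linalg.inv(J.T@J))).round(3))
P=curve(r.x);L1,a1,a2=r.x[4:7]
ss=np.cumsum([0,L1,25*a1,45,25*a2,60])
for s in ss: print(s.round(1),P[min(int(round(s)),len(P)-1)].round(1))
E
python3 fit2.py|tail -9
python3 - <<'E'
from h import *
print(onz('top',[[380.5,193],[380.4,206],[358,179.4],[362,179.8],[366,180.],[370,180.3],[372,180.6],[352.3,164]],190.5))
S=np.array([(326,161.7),(328,160.8),(330,159.5),(332,158.4),(334,156.9),(336,155.8)])+[1,0]
print(onz('scene',S,190.5))
S=np.array([(352,156.6),(356,158.),(360,159.8),(364,161.1),(368,162.6),(302,158.9),(306,160.6),(310,162)])+[1,0]
print(onz('scene',S,190.5))
E
```

```text
5.80000e-02  1.24000e-01]
[-0.3, -0.3, -0.6, -0.1, -0.1, -0.5, 0.3, -0.1, 0.3, 0.3, 0.0, 0.3, 0.2, 0.0, 0.1, 0.1, 0.3, 0.3, 0.3, 0.1, 0.1, 0.3, 0.0, -0.1, 0.2, -0.4, 0.4, 0.5, 0.0, -0.7, 0.0, 0.1, -0.3, -0.1, -0.1, -0.0, -0.3, -1.2, -0.5, -0.0, 0.7, 0.3, 0.2, 0.1, 0.1, 0.2, -0.4, -0.2, -0.3, -0.1, -0.0, -0.1, -0.3, 0.3, 0.4, 0.5, -0.1, -0.0, 0.4, -0.4, 0.1, 0.4, -0.4, -0.5, 0.6, 0.2, 0.4]
sd [2.206 1.838 1.443 0.03  2.388 0.042 0.053 0.018 0.017 0.023 0.289 0.273]
0.0 [ 439.3 -209.5  191.6]
74.3 [ 512.6 -211.9  192.3]
112.9 [ 539.3 -189.4  192.3]
157.9 [ 541.9 -144.5  191.8]
197.4 [ 566.6 -119.9  191.4]
257.4 [ 626.4 -123.8  190.6]
[[ 500.68029591 -210.87222312  190.5       ]
 [ 460.54414076 -210.7478064   190.5       ]
 [ 541.52025585 -141.17671571  190.5       ]
 [ 540.52409757 -153.533313    190.5       ]
 [ 540.15131431 -165.88845053  190.5       ]
 [ 539.46769317 -178.25031081  190.5       ]
 [ 538.65894223 -184.43566173  190.5       ]
 [ 589.30400493 -123.08554241  190.5       ]]
[[ 544.11514272 -147.19991808  190.5       ]
 [ 542.83866439 -154.69959724  190.5       ]
 [ 542.87761978 -164.17773619  190.5       ]
 [ 542.25038104 -172.7898624   190.5       ]
 [ 542.95784125 -183.45928952  190.5       ]
 [ 542.32444376 -192.26498856  190.5       ]]
[[ 504.95302421 -214.99274919  190.5       ]
 [ 491.85519692 -214.56259969  190.5       ]
 [ 477.67924303 -212.13032205  190.5       ]
 [ 465.19303468 -212.22448585  190.5       ]
 [ 452.24864779 -211.32777796  190.5       ]
 [ 604.75431199 -121.10388998  190.5       ]
 [ 590.23034528 -119.79623121  190.5       ]
 [ 576.92797427 -119.87518646  190.5       ]]
```

>>> apply_moves(
  plan=[
    {"translation": [3, -0.1, 0], "dr": [0, 0, 0], "grip": 6},
    {"translation": [3, -0.1, 0], "dr": [0, 0, 0], "grip": 6},
    {"translation": [3, -0.1, 0], "dr": [0, 0, 0], "grip": 6},
    {"translation": [3, -0.1, 0], "dr": [0, 0, 0], "grip": 6},
    {"translation": [3, -0.1, 0], "dr": [0, 0, 0], "grip": 6},
    {"translation": [3, -0.1, 0], "dr": [0, 0, 0], "grip": 6},
    {"translation": [2, -0.1, 0], "dr": [0, 0, 0], "grip": 6},
    {"translation": [0, 0, 0], "dr": [0, 0, 0], "grip": 6},
  ],
)

```text
clock: 13.15
tool_pos: [476.5, -210.9, 215.6]
ee_rot: [-2.248, -2.195, -0.0]
wrist_force: [-1.2, 0.5, -0.7]
gripper_width: 11.5
```

>>> apply_moves(
  plan=[
    {"translation": [3, -0.1, 0], "dr": [0, 0, 0], "grip": 6},
    {"translation": [3, -0.1, 0], "dr": [0, 0, 0], "grip": 6},
    {"translation": [3, -0.1, 0], "dr": [0, 0, 0], "grip": 6},
    {"translation": [3, -0.1, 0], "dr": [0, 0, 0], "grip": 6},
    {"translation": [3, -0.1, 0], "dr": [0, 0, 0], "grip": 6},
    {"translation": [3, -0.1, 0], "dr": [0, 0, 0], "grip": 6},
    {"translation": [2, 0, 0], "dr": [0, 0, 0], "grip": 6},
    {"translation": [0, 0, 0], "dr": [0, 0, 0], "grip": 6},
  ],
)

```text
clock: 13.82
tool_pos: [496.4, -211.4, 215.7]
ee_rot: [-2.248, -2.195, -0.0]
wrist_force: [0.8, 0.0, -1.1]
gripper_width: 11.6
```

```bash
python3 -c "
from rig import ctrl
s=ctrl.sense();print(s['tool_pos'],s['wrist_force'],s['moment'])"
```

```text
[ 496.44998442 -211.43866092  215.67593938] [ 0.75285325  0.01513954 -1.08207904] [-0.03131377 -0.13392974 -0.02155567]
```

>>> apply_moves(
  plan=[
    {"translation": [2, 0, 0], "dr": [0, 0, 0], "grip": 6},
    {"translation": [2, 0, 0], "dr": [0, 0, 0], "grip": 6},
    {"translation": [2, 0, 0], "dr": [0, 0, 0], "grip": 6},
    {"translation": [2, 0, 0], "dr": [0, 0, 0], "grip": 6},
    {"translation": [2, 0, 0], "dr": [0, 0, 0], "grip": 6},
    {"translation": [2, 0, 0], "dr": [0, 0, 0], "grip": 6},
    {"translation": [1, 0, 0], "dr": [0, 0, 0], "grip": 6},
    {"translation": [0, 0, 0], "dr": [0, 0, 0], "grip": 6},
  ],
)

```text
clock: 14.48
tool_pos: [509.2, -211.6, 215.7]
ee_rot: [2.248, 2.194, 0.0]
wrist_force: [1.0, -0.2, -0.2]
gripper_width: 11.6
```

```bash
python3 look.py 7; python3 -c "
from rig import ctrl
s=ctrl.sense();print(s['tool_pos'],s['wrist_force'],s['moment'])"
```

```text
14.5333 [ 509.15719636 -211.58180031  215.71775897] [2.24806716e+00 2.19435661e+00 2.19766363e-04] [ 0.79265821 -0.64293953  0.07350595] [-0.09637199 -0.1415162   0.00632908] [ 0.75  0.22 -0.51  1.66  0.11  1.29  0.2 ]
[ 509.15719636 -211.58180031  215.71775897] [ 0.79265821 -0.64293953  0.07350595] [-0.09637199 -0.1415162   0.00632908]
```

View pics/lscene7.png

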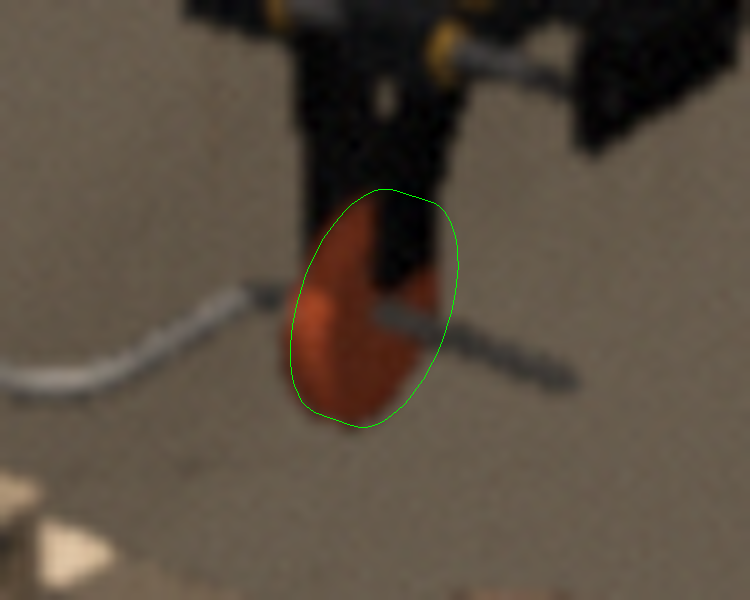

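>>> apply_moves(
  plan=[
    {"translation": [1, 0, 0], "dr": [0, 0, 0], "grip": 6},
    {"translation": [1, 0, 0], "dr": [0, 0, 0], "grip": 6},
    {"translation": [1, 0, 0], "dr": [0, 0, 0], "grip": 6},
    {"translation": [1, 0, 0], "dr": [0, 0, 0], "grip": 6},
    {"translation": [1, 0, 0], "dr": [0, 0, 0], "grip": 6},
    {"translation": [0, 0, 0], "dr": [0, 0, 0], "grip": 6},
    {"translation": [0, 0, 0], "dr": [0, 0, 0], "grip": 6},
    {"translation": [0, 0, 0], "dr": [0, 0, 0], "grip": 6},
  ],
)

```text
clock: 15.2
tool_pos: [514.1, -211.6, 215.8]
ee_rot: [2.248, 2.194, 0.0]
wrist_force: [-0.8, -1.7, 0.2]
gripper_width: 11.9
```

```bash
cat > avg.py <<'E'
from rig import ctrl
import numpy as np
F=[];M=[]
for i in range(6):
    s=ctrl.sense();F.append(s['wrist_force']);M.append(s['moment']);ctrl.grab_frame('scene')
print(s['clock'],s['tool_pos'].round(1),np.mean(F,0).round(2),np.std(F,0).round(2),np.mean(M,0).round(3))
E
python3 avg.py
```

```text
15.45 [ 514.1 -211.6  215.8] [-0.07 -1.25 -0.17] [0.48 0.4  0.52] [-0.256 -0.057 -0.005]
```

>>> apply_moves(
  plan=[
    {"translation": [0, -0.5, 0], "dr": [0, 0, 0], "grip": 6},
    {"translation": [0, -0.5, 0], "dr": [0, 0, 0], "grip": 6},
    {"translation": [0, -0.5, 0], "dr": [0, 0, 0], "grip": 6},
    {"translation": [0, -0.5, 0], "dr": [0, 0, 0], "grip": 6},
    {"translation": [0, 0, 0], "dr": [0, 0, 0], "grip": 6},
    {"translation": [0, 0, 0], "dr": [0, 0, 0], "grip": 6},
    {"translation": [0, 0, 0], "dr": [0, 0, 0], "grip": 6},
    {"translation": [0, 0, 0], "dr": [0, 0, 0], "grip": 6},
  ],
)

```text
clock: 16.17
tool_pos: [514.0, -213.5, 215.7]
ee_rot: [-2.248, -2.194, -0.0]
wrist_force: [-0.3, -0.0, -0.7]
gripper_width: 11.7
```

```bash
python3 avg.py
```

```text
16.4167 [ 514.  -213.5  215.7] [-0.11  0.25 -0.59] [0.29 0.3  0.38] [-0.033 -0.096  0.007]
```

>>> apply_moves(
  plan=[
    {"translation": [1, 0, 0], "dr": [0, 0, 0], "grip": 6},
    {"translation": [1, 0, 0], "dr": [0, 0, 0], "grip": 6},
    {"translation": [1, 0, 0], "dr": [0, 0, 0], "grip": 6},
    {"translation": [1, 0, 0], "dr": [0, 0, 0], "grip": 6},
    {"translation": [0, 0, 0], "dr": [0, 0, 0], "grip": 6},
    {"translation": [0, 0, 0], "dr": [0, 0, 0], "grip": 6},
    {"translation": [0, 0, 0], "dr": [0, 0, 0], "grip": 6},
    {"translation": [0, 0, 0], "dr": [0, 0, 0], "grip": 6},
  ],
)

```text
clock: 17.13
tool_pos: [518.1, -213.5, 215.7]
ee_rot: [2.248, 2.194, 0.0]
wrist_force: [0.4, -0.1, -0.6]
gripper_width: 12.0
```

```bash
python3 avg.py
```

```text
17.3833 [ 518.1 -213.5  215.7] [ 0.03  0.45 -1.01] [0.27 0.31 0.6 ] [ 0.053 -0.108 -0.011]
```

>>> apply_moves(
  plan=[
    {"translation": [1, 0, 0], "dr": [0, 0, 0], "grip": 6},
    {"translation": [1, 0, 0], "dr": [0, 0, 0], "grip": 6},
    {"translation": [1, 0, 0], "dr": [0, 0, 0], "grip": 6},
    {"translation": [0, 0, 0], "dr": [0, 0, 0], "grip": 6},
    {"translation": [0, 0, 0], "dr": [0, 0, 0], "grip": 6},
    {"translation": [0, 0, 0], "dr": [0, 0, 0], "grip": 6},
    {"translation": [0, 0, 0], "dr": [0, 0, 0], "grip": 6},
    {"translation": [0, 0, 0], "dr": [0, 0, 0], "grip": 6},
  ],
)

```text
clock: 18.1
tool_pos: [521.0, -213.4, 215.7]
ee_rot: [-2.248, -2.194, -0.0]
wrist_force: [-2.2, 2.7, -0.7]
gripper_width: 11.9
```

```bash
python3 avg.py
```

```text
18.35 [ 521.  -213.5  215.7] [-2.31  2.02 -0.56] [0.34 0.46 0.27] [0.469 0.456 0.03 ]
```

>>> apply_moves(
  plan=[
    {"translation": [-0.5, 0.2, 0], "dr": [0, 0, 4], "grip": 6},
    {"translation": [0, 0.2, 0], "dr": [0, 0, 4], "grip": 6},
    {"translation": [1, 0, 0], "dr": [0, 0, 4], "grip": 6},
    {"translation": [1.5, 0.4, 0], "dr": [0, 0, 3], "grip": 6},
    {"translation": [1.5, 0.4, 0], "dr": [0, 0, 3], "grip": 6},
    {"translation": [1.5, 0.4, 0], "dr": [0, 0, 3], "grip": 6},
    {"translation": [0, 0, 0], "dr": [0, 0, 0], "grip": 6},
    {"translation": [0, 0, 0], "dr": [0, 0, 0], "grip": 6},
  ],
)

```text
clock: 19.07
tool_pos: [526.2, -212.1, 215.8]
ee_rot: [1.813, 2.565, 0.0]
wrist_force: [-0.7, 2.2, -0.1]
gripper_width: 11.6
```

```bash
sed -i 's/range(6)/range(4)/' avg.py
cat >> avg.py <<'E'
import math
r=s['ee_rot'];H=(2*math.degrees(math.atan2(r[1],r[0]))-90+90)%180-90
h=math.radians(H);f=np.mean(F,0);m=np.mean(M,0)
# moment-derived lateral force
fm=np.array([-m[1]/.2,m[0]/.2])
t=np.array([math.cos(h),math.sin(h)]);n=np.array([-math.sin(h),math.cos(h)])
print('H',round(H,1),'axial F',(f[:2]@t).round(2),(fm@t).round(2),'left F',(f[:2]@n).round(2),(fm@n).round(2),'w',s['gripper_width'].round(1))
E
python3 avg.py
```

```text
19.2167 [ 526.1 -212.1  215.9] [-0.71  1.2  -0.4 ] [0.04 0.75 0.38] [ 0.198  0.096 -0.031]Traceback (most recent call last):
  File "avg.py", line 13, in <module>
    print('H',round(H,1),'axial F',(f[:2]@t).round(2),(fm@t).round(2),'left F',(f[:2]@n).round(2),(fm@n).round(2),'w',s['gripper_width'].round(1))
                                                                                                                      ^^^^^^^^^^^^^^^^^^^^^^^^
AttributeError: 'float' object has no attribute 'round'
```

>>> apply_moves(
  plan=[
    {"translation": [0.9, 1.1, 0], "dr": [0, 0, 3.4], "grip": 6},
    {"translation": [1.3, 0.8, 0], "dr": [0, 0, 3.4], "grip": 6},
    {"translation": [1.3, 0.8, 0], "dr": [0, 0, 3.4], "grip": 6},
    {"translation": [1.2, 0.8, 0], "dr": [0, 0, 3.4], "grip": 6},
    {"translation": [1.2, 0.9, 0], "dr": [0, 0, 3.4], "grip": 6},
    {"translation": [1.2, 0.9, 0], "dr": [0, 0, 3.4], "grip": 6},
    {"translation": [0, 0, 0], "dr": [0, 0, 0], "grip": 6},
    {"translation": [0, 0, 0], "dr": [0, 0, 0], "grip": 6},
  ],
)

```text
clock: 19.93
tool_pos: [533.2, -206.8, 215.8]
ee_rot: [1.331, 2.846, 0.0]
wrist_force: [-0.9, 0.7, -1.2]
gripper_width: 12.2
```

```bash
sed -i "s/s\['gripper_width'\].round(1)/s['gripper_width']/" avg.py; python3 avg.py
```

```text
20.0833 [ 533.2 -206.7  215.8] [-0.59  0.27 -0.82] [0.31 0.39 0.7 ] [ 0.104 -0.057 -0.012]
H 39.9 axial F -0.28 0.55 left F 0.59 0.22 w 11.775407079929325
```

>>> apply_moves(
  plan=[
    {"translation": [0.9, 1.1, 0], "dr": [0, 0, 3.4], "grip": 6},
    {"translation": [1.0, 1.1, 0], "dr": [0, 0, 3.4], "grip": 6},
    {"translation": [1.0, 1.1, 0], "dr": [0, 0, 3.4], "grip": 6},
    {"translation": [0.8, 1.2, 0], "dr": [0, 0, 3.4], "grip": 6},
    {"translation": [0.8, 1.2, 0], "dr": [0, 0, 3.4], "grip": 6},
    {"translation": [0.8, 1.2, 0], "dr": [0, 0, 3.4], "grip": 6},
    {"translation": [0, 0, 0], "dr": [0, 0, 0], "grip": 6},
    {"translation": [0, 0, 0], "dr": [0, 0, 0], "grip": 6},
  ],
)

```text
clock: 20.8
tool_pos: [538.4, -199.8, 215.7]
ee_rot: [-0.806, -3.036, -0.0]
wrist_force: [0.0, -0.4, -0.9]
gripper_width: 11.7
```

```bash
python3 avg.py
```

```text
20.95 [ 538.4 -199.8  215.7] [-0.67 -0.06 -0.39] [0.58 0.53 0.67] [ 0.113 -0.018  0.016]
H 60.3 axial F -0.38 0.53 left F 0.55 0.2 w 11.803260373221223
```

>>> apply_moves(
  plan=[
    {"translation": [0.6, 1.3, 0], "dr": [0, 0, 3.4], "grip": 6},
    {"translation": [0.7, 1.3, 0], "dr": [0, 0, 3.4], "grip": 6},
    {"translation": [0.6, 1.3, 0], "dr": [0, 0, 3.4], "grip": 6},
    {"translation": [0.4, 1.4, 0], "dr": [0, 0, 3.4], "grip": 6},
    {"translation": [0.3, 1.4, 0], "dr": [0, 0, 3.4], "grip": 6},
    {"translation": [0.3, 1.4, 0], "dr": [0, 0, 3.4], "grip": 6},
    {"translation": [0, 0, 0], "dr": [0, 0, 0], "grip": 6},
    {"translation": [0, 0, 0], "dr": [0, 0, 0], "grip": 6},
  ],
)

```text
clock: 21.67
tool_pos: [541.4, -191.6, 215.8]
ee_rot: [0.255, 3.131, 0.0]
wrist_force: [-0.3, 0.6, -1.1]
gripper_width: 11.8
```

```bash
python3 avg.py;python3 look.py 8
```

```text
21.8167 [ 541.3 -191.7  215.7] [-0.09  0.13 -0.93] [0.11 0.52 0.46] [ 0.119 -0.139 -0.034]
H 80.7 axial F 0.12 0.7 left F 0.11 -0.59 w 12.062077034922407
21.9167 [ 541.3458648  -191.7278245   215.75469867] [ 2.53332301e-01  3.13133957e+00 -1.82471929e-05] [ 0.15539902  0.56717634 -0.82854909] [ 0.12725853 -0.1624157   0.01629879] [ 0.84  0.31 -0.7   1.59  0.2   1.31  1.52]
```

View pics/lscene8.png

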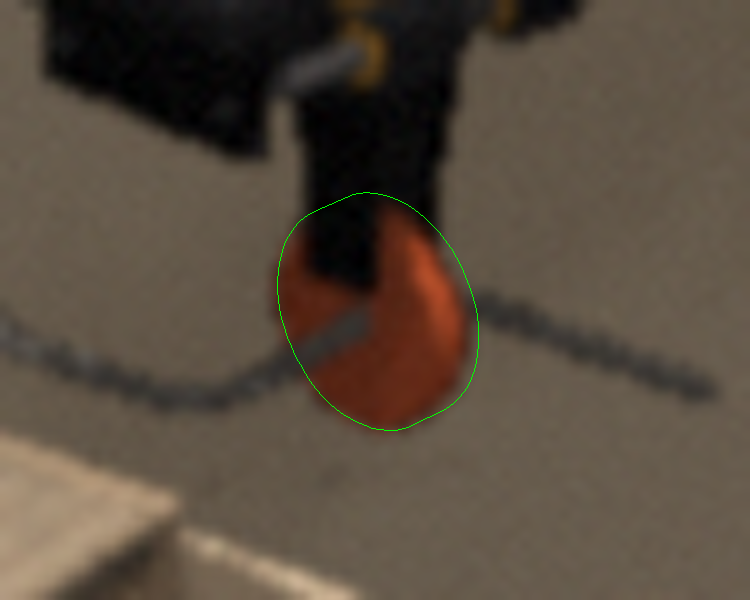

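>>> apply_moves(
  plan=[
    {"translation": [0.2, 2, 0], "dr": [0, 0, 1], "grip": 6},
    {"translation": [0.1, 2, 0], "dr": [0, 0, 1], "grip": 6},
    {"translation": [0.1, 2, 0], "dr": [0, 0, 1], "grip": 6},
    {"translation": [0.1, 2, 0], "dr": [0, 0, 1], "grip": 6},
    {"translation": [0.1, 2, 0], "dr": [0, 0, 1], "grip": 6},
    {"translation": [0.1, 2, 0], "dr": [0, 0, 0.5], "grip": 6},
    {"translation": [0, 0, 0], "dr": [0, 0, 0], "grip": 6},
    {"translation": [0, 0, 0], "dr": [0, 0, 0], "grip": 6},
  ],
)

```text
clock: 22.58
tool_pos: [542.1, -179.5, 215.7]
ee_rot: [0.101, 3.14, 0.0]
wrist_force: [-0.2, 0.4, -0.6]
gripper_width: 11.7
```

```bash
python3 avg.py
```

```text
22.7333 [ 542.  -179.8  215.7] [ 0.17  0.01 -0.54] [0.46 0.22 0.56] [ 0.073 -0.118 -0.022]
H 86.3 axial F 0.03 0.4 left F -0.17 -0.57 w 11.892160022187083
```

>>> apply_moves(
  plan=[
    {"translation": [0.1, 2.5, 0], "dr": [0, 0, 0], "grip": 6},
    {"translation": [0.1, 2.5, 0], "dr": [0, 0, 0], "grip": 6},
    {"translation": [0.1, 2.5, 0], "dr": [0, 0, 0], "grip": 6},
    {"translation": [0.2, 2.5, 0], "dr": [0, 0, 0], "grip": 6},
    {"translation": [0.1, 2.5, 0], "dr": [0, 0, 0], "grip": 6},
    {"translation": [0.1, 2.5, 0], "dr": [0, 0, 0], "grip": 6},
    {"translation": [0.2, 2.5, 0], "dr": [0, 0, 0], "grip": 6},
    {"translation": [0, 0, 0], "dr": [0, 0, 0], "grip": 6},
  ],
)

```text
clock: 23.45
tool_pos: [543.0, -161.4, 215.8]
ee_rot: [0.1, 3.14, 0.0]
wrist_force: [-0.4, 0.0, -0.6]
gripper_width: 11.9
```

```bash
python3 avg.py
```

```text
23.6 [ 542.9 -162.3  215.7] [-0.05  0.16 -0.8 ] [0.32 0.31 0.28] [ 0.08  -0.154  0.019]
H 86.3 axial F 0.16 0.45 left F 0.06 -0.74 w 11.670393364667872
```

>>> apply_moves(
  plan=[
    {"translation": [0.1, 2, 0], "dr": [0, 0, 0], "grip": 6},
    {"translation": [0.1, 2, 0], "dr": [0, 0, 0], "grip": 6},
    {"translation": [0.1, 2, 0], "dr": [0, 0, 0], "grip": 6},
    {"translation": [0.1, 2, 0], "dr": [0, 0, 0], "grip": 6},
    {"translation": [0.1, 2, 0], "dr": [0, 0, 0], "grip": 6},
    {"translation": [0.1, 2, 0], "dr": [0, 0, 0], "grip": 6},
    {"translation": [0, 0, 0], "dr": [0, 0, 0], "grip": 6},
    {"translation": [0, 0, 0], "dr": [0, 0, 0], "grip": 6},
  ],
)

```text
clock: 24.32
tool_pos: [543.6, -150.0, 215.8]
ee_rot: [0.101, 3.14, 0.0]
wrist_force: [0.1, -0.6, -0.7]
gripper_width: 11.8
```

```bash
python3 avg.py; python3 look.py 9
```

```text
24.4667 [ 543.5 -150.3  215.7] [ 0.19 -0.69 -0.61] [0.5  0.23 0.19] [ 0.094 -0.14   0.007]
H 86.3 axial F -0.67 0.51 left F -0.24 -0.67 w 11.87362778575761
24.5667 [ 543.54109894 -150.28637837  215.70906074] [-1.01350907e-01 -3.13992349e+00 -1.14956214e-04] [ 0.42526505 -0.66970265 -0.40835373] [ 0.09750873 -0.13250911 -0.01321542] [ 0.81  0.29 -0.74  1.62  0.2   1.31  1.55]
```

View pics/lscene9.png

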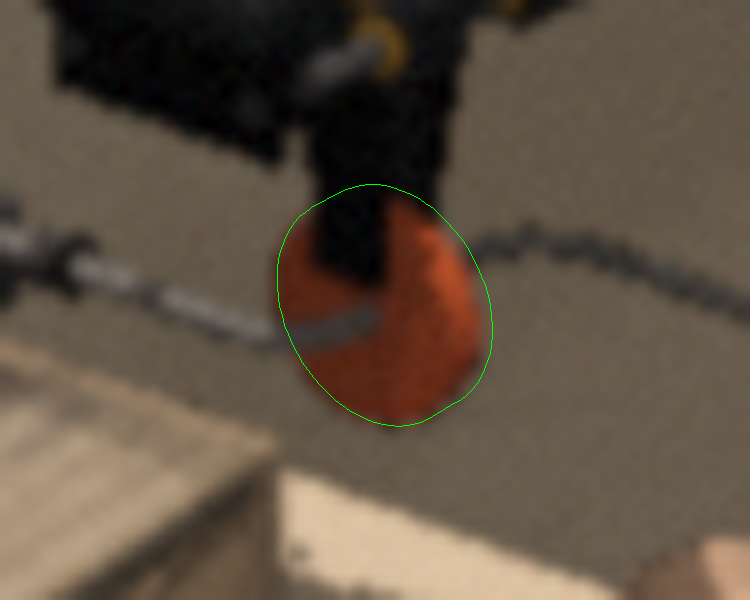

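>>> apply_moves(
  plan=[
    {"translation": [0, 1, 0], "dr": [0, 0, 0], "grip": 6},
    {"translation": [0.1, 1, 0], "dr": [0, 0, 0], "grip": 6},
    {"translation": [0.1, 1, 0], "dr": [0, 0, 0], "grip": 6},
    {"translation": [0.1, 1, 0], "dr": [0, 0, 0], "grip": 6},
    {"translation": [0.1, 1, 0], "dr": [0, 0, 0], "grip": 6},
    {"translation": [0.1, 1, 0], "dr": [0, 0, 0], "grip": 6},
    {"translation": [0, 0, 0], "dr": [0, 0, 0], "grip": 6},
    {"translation": [0, 0, 0], "dr": [0, 0, 0], "grip": 6},
  ],
)

```text
clock: 25.23
tool_pos: [544.1, -144.1, 215.7]
ee_rot: [-0.101, -3.14, -0.0]
wrist_force: [-0.7, -0.0, -1.1]
gripper_width: 11.7
```

```bash
python3 avg.py
```

```text
25.3833 [ 544.  -144.2  215.7] [-0.26 -0.2  -1.03] [0.53 0.49 0.34] [ 0.102 -0.13   0.   ]
H 86.3 axial F -0.22 0.55 left F 0.24 -0.61 w 12.164834711348385
```

>>> apply_moves(
  plan=[
    {"translation": [0, 1, 0], "dr": [0, 0, 0], "grip": 6},
    {"translation": [0.1, 1, 0], "dr": [0, 0, 0], "grip": 6},
    {"translation": [0, 1, 0], "dr": [0, 0, 0], "grip": 6},
    {"translation": [0, 0, 0], "dr": [0, 0, 0], "grip": 6},
    {"translation": [0, 0, 0], "dr": [0, 0, 0], "grip": 6},
    {"translation": [0, 0, 0], "dr": [0, 0, 0], "grip": 6},
    {"translation": [0, 0, 0], "dr": [0, 0, 0], "grip": 6},
    {"translation": [0, 0, 0], "dr": [0, 0, 0], "grip": 6},
  ],
)

```text
clock: 26.1
tool_pos: [544.1, -141.2, 215.7]
ee_rot: [-0.101, -3.14, -0.0]
wrist_force: [0.3, -0.4, -1.0]
gripper_width: 11.6
```

```bash
python3 avg.py
```

```text
26.25 [ 544.1 -141.2  215.7] [ 0.08 -0.26 -0.77] [0.28 0.2  0.4 ] [ 0.107 -0.138  0.026]
H 86.3 axial F -0.25 0.58 left F -0.1 -0.65 w 11.857128691400263
```

>>> apply_moves(
  plan=[
    {"translation": [0.1, 0.2, 0], "dr": [0, 0, -4], "grip": 6},
    {"translation": [0.1, 0.3, 0], "dr": [0, 0, -4], "grip": 6},
    {"translation": [0.2, 0.8, 0], "dr": [0, 0, -2.1], "grip": 6},
    {"translation": [0.3, 0.9, 0], "dr": [0, 0, -2.1], "grip": 6},
    {"translation": [0.3, 0.8, 0], "dr": [0, 0, -2.1], "grip": 6},
    {"translation": [0.3, 0.9, 0], "dr": [0, 0, -2.1], "grip": 6},
    {"translation": [0, 0, 0], "dr": [0, 0, 0], "grip": 6},
    {"translation": [0, 0, 0], "dr": [0, 0, 0], "grip": 6},
  ],
)

```text
clock: 26.97
tool_pos: [545.4, -137.2, 215.7]
ee_rot: [-0.546, -3.094, -0.0]
wrist_force: [-0.0, 0.3, -0.3]
gripper_width: 11.8
```

```bash
python3 avg.py
```

```text
27.1167 [ 545.4 -137.3  215.7] [-0.28 -0.35 -0.67] [0.16 0.79 0.52] [ 0.056 -0.129 -0.017]
H 70.0 axial F -0.43 0.49 left F 0.14 -0.51 w 12.474889022473478
```

Free. Next to H50.

>>> apply_moves(
  plan=[
    {"translation": [0.5, 1.3, 0], "dr": [0, 0, -3.3], "grip": 6},
    {"translation": [0.6, 1.3, 0], "dr": [0, 0, -3.3], "grip": 6},
    {"translation": [0.7, 1.3, 0], "dr": [0, 0, -3.4], "grip": 6},
    {"translation": [0.8, 1.2, 0], "dr": [0, 0, -3.3], "grip": 6},
    {"translation": [0.8, 1.2, 0], "dr": [0, 0, -3.3], "grip": 6},
    {"translation": [0.9, 1.2, 0], "dr": [0, 0, -3.4], "grip": 6},
    {"translation": [0, 0, 0], "dr": [0, 0, 0], "grip": 6},
    {"translation": [0, 0, 0], "dr": [0, 0, 0], "grip": 6},
  ],
)

```text
clock: 27.83
tool_pos: [549.7, -129.7, 215.7]
ee_rot: [-1.073, -2.952, -0.0]
wrist_force: [0.3, 0.2, -0.4]
gripper_width: 11.4
```

```bash
python3 avg.py
```

```text
27.9833 [ 549.7 -129.9  215.7] [ 0.03  0.12 -0.89] [0.28 0.25 0.53] [ 0.053 -0.171  0.005]
H 50.0 axial F 0.11 0.76 left F 0.05 -0.48 w 11.718952594373777
```

>>> apply_moves(
  plan=[
    {"translation": [1, 1.1, 0], "dr": [0, 0, -3.3], "grip": 6},
    {"translation": [1, 1, 0], "dr": [0, 0, -3.3], "grip": 6},
    {"translation": [1.1, 1, 0], "dr": [0, 0, -3.4], "grip": 6},
    {"translation": [1.2, 0.9, 0], "dr": [0, 0, -3.3], "grip": 6},
    {"translation": [1.2, 0.8, 0], "dr": [0, 0, -3.3], "grip": 6},
    {"translation": [1.2, 0.8, 0], "dr": [0, 0, -3.4], "grip": 6},
    {"translation": [0, 0, 0], "dr": [0, 0, 0], "grip": 6},
    {"translation": [0, 0, 0], "dr": [0, 0, 0], "grip": 6},
  ],
)

```text
clock: 28.7
tool_pos: [556.4, -124.2, 215.7]
ee_rot: [-1.57, -2.721, -0.0]
wrist_force: [0.5, 0.5, -1.4]
gripper_width: 11.6
```

```bash
python3 avg.py
```

```text
28.85 [ 556.4 -124.3  215.7] [ 0.4   0.5  -0.83] [0.13 0.18 0.43] [ 0.017 -0.121 -0.008]
H 30.0 axial F 0.59 0.57 left F 0.23 -0.23 w 11.864250944545999
```

>>> apply_moves(
  plan=[
    {"translation": [1.2, 0.7, 0], "dr": [0, 0, -3.3], "grip": 6},
    {"translation": [1.3, 0.6, 0], "dr": [0, 0, -3.3], "grip": 6},
    {"translation": [1.3, 0.6, 0], "dr": [0, 0, -3.4], "grip": 6},
    {"translation": [1.4, 0.4, 0], "dr": [0, 0, -3.3], "grip": 6},
    {"translation": [1.4, 0.4, 0], "dr": [0, 0, -3.3], "grip": 6},
    {"translation": [1.4, 0.3, 0], "dr": [0, 0, -3.4], "grip": 6},
    {"translation": [0, 0, 0], "dr": [0, 0, 0], "grip": 6},
    {"translation": [0, 0, 0], "dr": [0, 0, 0], "grip": 6},
  ],
)

```text
clock: 29.57
tool_pos: [564.4, -121.2, 215.7]
ee_rot: [-2.018, -2.408, -0.0]
wrist_force: [0.0, 0.1, -1.3]
gripper_width: 11.6
```

```bash
python3 avg.py; python3 look.py 10 scene
```

```text
29.7167 [ 564.4 -121.2  215.7] [ 0.16 -0.15 -0.79] [0.16 0.36 0.48] [-0.006 -0.069 -0.002]
H 10.0 axial F 0.13 0.33 left F -0.18 -0.09 w 11.593698001191784
29.8167 [ 564.36852429 -121.23072888  215.74667225] [2.02008810e+00 2.40595606e+00 9.70308648e-05] [ 0.63950546 -0.8163419  -0.95474173] [ 0.00871625 -0.05747438 -0.02180243] [ 0.61  0.29 -0.57  1.59  0.16  1.31  0.19]
```

View pics/lscene10.png

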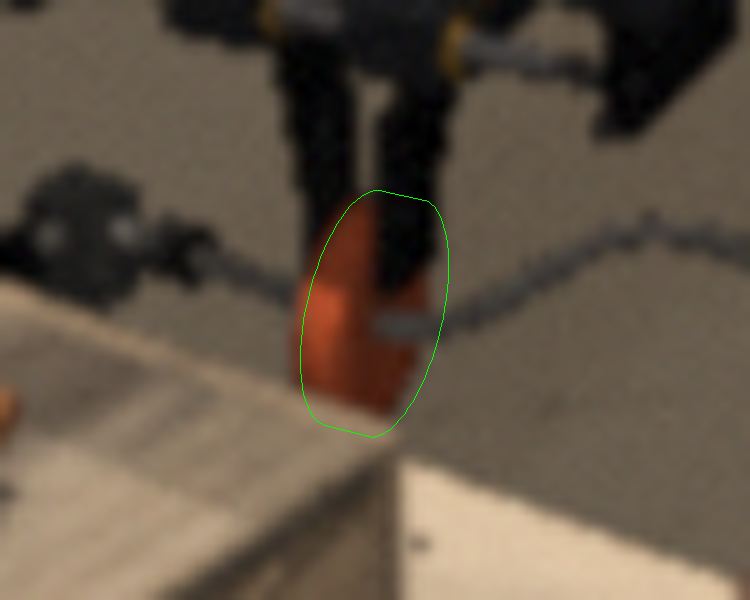

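>>> apply_moves(
  plan=[
    {"translation": [1, 0.2, 0], "dr": [0, 0, -2.5], "grip": 6},
    {"translation": [1, 0.1, 0], "dr": [0, 0, -2.5], "grip": 6},
    {"translation": [1, 0.1, 0], "dr": [0, 0, -2.5], "grip": 6},
    {"translation": [1, 0, 0], "dr": [0, 0, -2.5], "grip": 6},
    {"translation": [1, 0, 0], "dr": [0, 0, -2], "grip": 6},
    {"translation": [1, 0, 0], "dr": [0, 0, -1], "grip": 6},
    {"translation": [1, 0, 0], "dr": [0, 0, 0], "grip": 6},
    {"translation": [0, 0, 0], "dr": [0, 0, 0], "grip": 6},
  ],
)

```text
clock: 30.48
tool_pos: [571.6, -120.7, 215.7]
ee_rot: [2.279, 2.162, 0.0]
wrist_force: [-0.4, 0.1, -1.1]
gripper_width: 11.9
```

```bash
python3 avg.py
```

```text
30.6333 [ 571.4 -120.8  215.7] [-0.05 -0.27 -0.97] [0.3  0.24 0.44] [-0.022 -0.108 -0.008]
H -3.0 axial F -0.03 0.55 left F -0.28 -0.08 w 11.70216532622238
```

Free. On along the inner leg, 16 mm.

>>> apply_moves(
  plan=[
    {"translation": [2, -0.1, 0], "dr": [0, 0, 0], "grip": 6},
    {"translation": [2, -0.1, 0], "dr": [0, 0, 0], "grip": 6},
    {"translation": [2, -0.1, 0], "dr": [0, 0, 0], "grip": 6},
    {"translation": [2, -0.1, 0], "dr": [0, 0, 0], "grip": 6},
    {"translation": [2, -0.1, 0], "dr": [0, 0, 0], "grip": 6},
    {"translation": [2, -0.1, 0], "dr": [0, 0, 0], "grip": 6},
    {"translation": [2, -0.1, 0], "dr": [0, 0, 0], "grip": 6},
    {"translation": [0, 0, 0], "dr": [0, 0, 0], "grip": 6},
  ],
)

```text
clock: 31.35
tool_pos: [585.8, -121.4, 215.6]
ee_rot: [-2.28, -2.161, -0.0]
wrist_force: [-0.5, 0.4, -1.6]
gripper_width: 12.0
```

```bash
python3 avg.py; python3 look.py 11 scene
```

```text
31.5 [ 585.4 -121.4  215.7] [-0.   -0.   -0.76] [0.39 0.26 0.6 ] [-0.008 -0.091 -0.001]
H -3.1 axial F -0.0 0.46 left F -0.0 -0.02 w 12.00156345462384
31.6 [ 585.38430886 -121.44998714  215.75063483] [2.28039212e+00 2.16075826e+00 2.57853863e-05] [ 1.06616164 -0.00569552 -0.7843859 ] [ 0.03240503 -0.12116809 -0.01585359] [ 0.56  0.33 -0.54  1.54  0.17  1.32 -0.05]
```

View pics/lscene11.png

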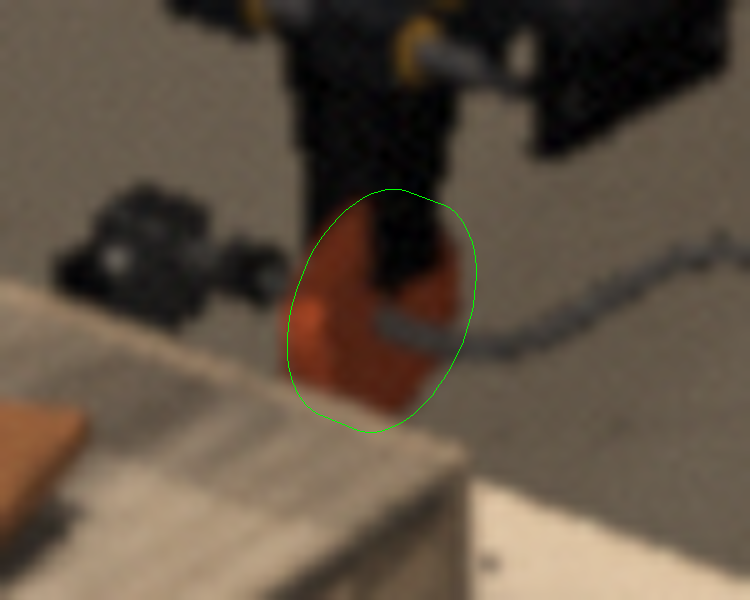

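>>> apply_moves(
  plan=[
    {"translation": [2, -0.1, 0], "dr": [0, 0, 0], "grip": 6},
    {"translation": [2, -0.1, 0], "dr": [0, 0, 0], "grip": 6},
    {"translation": [2, -0.1, 0], "dr": [0, 0, 0], "grip": 6},
    {"translation": [2, -0.1, 0], "dr": [0, 0, 0], "grip": 6},
    {"translation": [2, -0.1, 0], "dr": [0, 0, 0], "grip": 6},
    {"translation": [1, 0, 0], "dr": [0, 0, 0], "grip": 6},
    {"translation": [0, 0, 0], "dr": [0, 0, 0], "grip": 6},
    {"translation": [0, 0, 0], "dr": [0, 0, 0], "grip": 6},
  ],
)

```text
clock: 32.27
tool_pos: [596.5, -121.9, 215.7]
ee_rot: [-2.28, -2.161, -0.0]
wrist_force: [-0.7, 0.5, -1.1]
gripper_width: 11.7
```

```bash
python3 avg.py; python3 look.py 12 scene
```

```text
32.4167 [ 596.4 -122.   215.7] [-0.09  0.11 -1.03] [0.44 0.42 0.35] [-0.011 -0.082  0.007]
H -3.1 axial F -0.1 0.41 left F 0.11 -0.03 w 11.905430301729995
32.5167 [ 596.39884729 -121.98036139  215.76791699] [2.28042268e+00 2.16068423e+00 6.94596844e-05] [-0.03880226 -0.69883759 -1.10227599] [-0.02976365 -0.09397686 -0.05659699] [ 0.55  0.36 -0.54  1.51  0.18  1.33 -0.06]
```

View pics/lscene12.png

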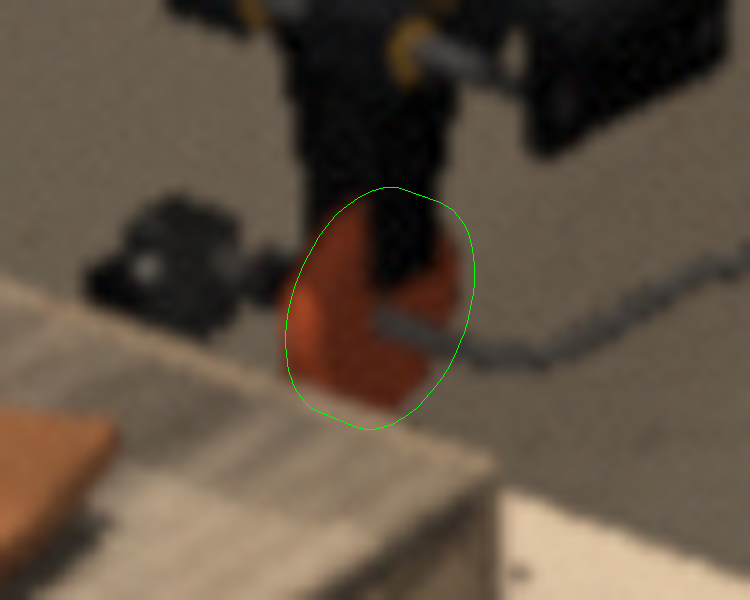

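>>> apply_moves(
  plan=[
    {"translation": [0.7, 0, 0], "dr": [0, 0, 0], "grip": 6},
    {"translation": [0.7, -0.1, 0], "dr": [0, 0, 0], "grip": 6},
    {"translation": [0.7, 0, 0], "dr": [0, 0, 0], "grip": 6},
    {"translation": [0.7, -0.1, 0], "dr": [0, 0, 0], "grip": 6},
    {"translation": [0.7, 0, 0], "dr": [0, 0, 0], "grip": 6},
    {"translation": [0, 0, 0], "dr": [0, 0, 0], "grip": 6},
    {"translation": [0, 0, 0], "dr": [0, 0, 0], "grip": 6},
    {"translation": [0, 0, 0], "dr": [0, 0, 0], "grip": 6},
  ],
)

```text
clock: 33.18
tool_pos: [599.9, -122.1, 215.7]
ee_rot: [-2.28, -2.161, -0.0]
wrist_force: [-0.1, 0.8, -0.4]
gripper_width: 11.7
```

```bash
python3 avg.py
```

```text
33.3333 [ 599.9 -122.2  215.7] [ 0.28  0.36 -0.95] [0.43 0.39 0.33] [-0.01  -0.087  0.01 ]
H -3.1 axial F 0.26 0.44 left F 0.38 -0.03 w 11.883344371079257
```

>>> apply_moves(
  plan=[
    {"translation": [0.7, 0, 0], "dr": [0, 0, 0], "grip": 6},
    {"translation": [0.7, -0.1, 0], "dr": [0, 0, 0], "grip": 6},
    {"translation": [0.7, 0, 0], "dr": [0, 0, 0], "grip": 6},
    {"translation": [0.7, -0.1, 0], "dr": [0, 0, 0], "grip": 6},
    {"translation": [0.4, 0, 0], "dr": [0, 0, 0], "grip": 6},
    {"translation": [0, 0, 0], "dr": [0, 0, 0], "grip": 6},
    {"translation": [0, 0, 0], "dr": [0, 0, 0], "grip": 6},
    {"translation": [0, 0, 0], "dr": [0, 0, 0], "grip": 6},
  ],
)

```text
clock: 34.05
tool_pos: [603.1, -122.3, 215.7]
ee_rot: [2.28, 2.161, 0.0]
wrist_force: [-0.2, 0.5, -0.8]
gripper_width: 12.0
```

```bash
python3 avg.py
```

```text
34.2 [ 603.1 -122.4  215.7] [-0.33  0.03 -1.04] [0.51 0.63 0.89] [-0.008 -0.109 -0.002]
H -3.1 axial F -0.33 0.55 left F 0.01 -0.01 w 11.750565610162873
```

>>> apply_moves(
  plan=[
    {"translation": [0.7, 0, 0], "dr": [0, 0, 0], "grip": 6},
    {"translation": [0.7, -0.1, 0], "dr": [0, 0, 0], "grip": 6},
    {"translation": [0.7, 0, 0], "dr": [0, 0, 0], "grip": 6},
    {"translation": [0.4, -0.1, 0], "dr": [0, 0, 0], "grip": 6},
    {"translation": [0, 0, 0], "dr": [0, 0, 0], "grip": 6},
    {"translation": [0, 0, 0], "dr": [0, 0, 0], "grip": 6},
    {"translation": [0, 0, 0], "dr": [0, 0, 0], "grip": 6},
    {"translation": [0, 0, 0], "dr": [0, 0, 0], "grip": 6},
  ],
)

```text
clock: 34.92
tool_pos: [605.6, -122.5, 215.7]
ee_rot: [2.28, 2.161, 0.0]
wrist_force: [-0.8, -0.4, -1.4]
gripper_width: 11.9
```

```bash
python3 avg.py; python3 look.py 13 scene
```

```text
35.0667 [ 605.6 -122.5  215.7] [-0.35 -0.03 -1.19] [0.3  0.3  0.34] [-0.016 -0.094 -0.015]
H -3.1 axial F -0.35 0.47 left F -0.05 -0.05 w 11.813776620740569
35.1667 [ 605.6406166  -122.57235313  215.73961255] [2.28047886e+00 2.16070643e+00 1.16329376e-04] [-0.03292068  0.44157322 -1.85190877] [-0.03669596 -0.11195946 -0.04172463] [ 0.54  0.38 -0.54  1.48  0.19  1.33 -0.06]
```

View pics/lscene13.png

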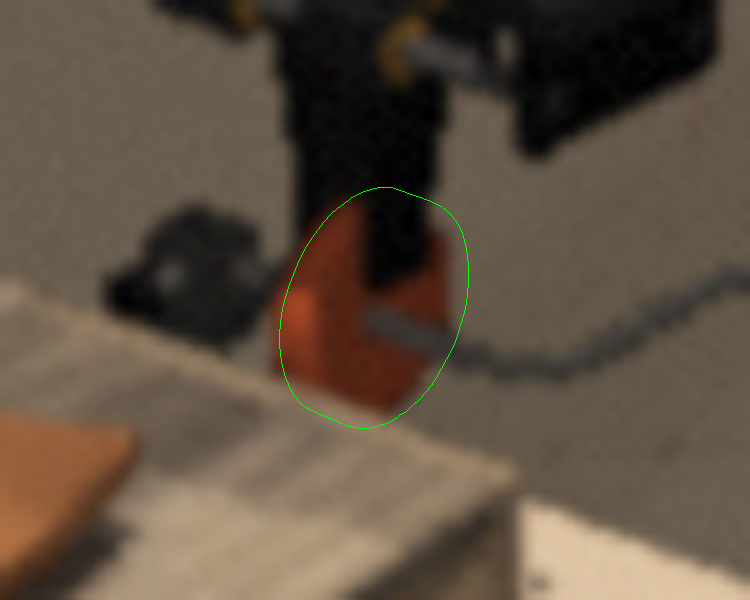

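Run:
```python
from h import *
for x in (605.6,611.6,616,620):print(x,proj('scene',[x,-122.8,190.5])-[1,0])
im=cv2.imread('pics/scene12.png');crop(im,275,135,55,40,14,'pics/d12.png')
im=cv2.imread('pics/scene0.png');crop(im,272,140,50,35,15,'pics/d0.png')
```

```text
605.6 [[302.13695838 158.5823107 ]]
611.6 [[300.37928616 157.96136542]]
616 [[299.09587227 157.5080027 ]]
620 [[297.93318313 157.09731339]]
```

View pics/d0.png

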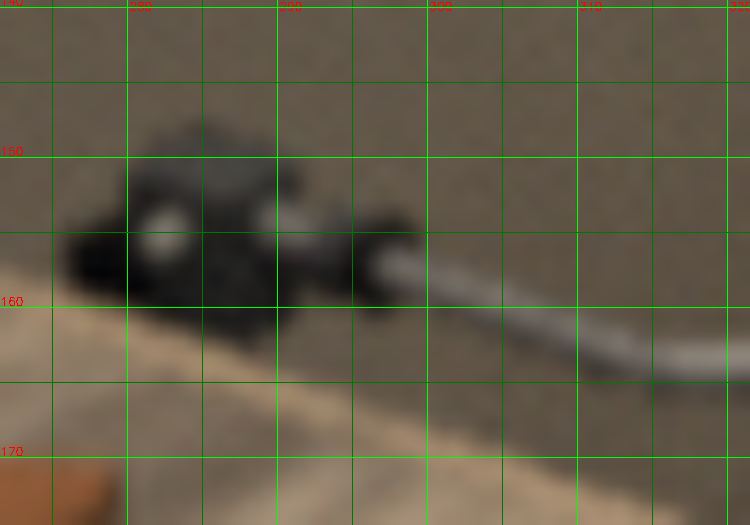

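>>> apply_moves(
  plan=[
    {"translation": [0.8, 0, 0], "dr": [0, 0, 0], "grip": 6},
    {"translation": [0.8, -0.1, 0], "dr": [0, 0, 0], "grip": 6},
    {"translation": [0.8, 0, 0], "dr": [0, 0, 0], "grip": 6},
    {"translation": [0.8, -0.1, 0], "dr": [0, 0, 0], "grip": 6},
    {"translation": [0.8, 0, 0], "dr": [0, 0, 0], "grip": 6},
    {"translation": [0, 0, 0], "dr": [0, 0, 0], "grip": 6},
    {"translation": [0, 0, 0], "dr": [0, 0, 0], "grip": 6},
    {"translation": [0, 0, 0], "dr": [0, 0, 0], "grip": 6},
  ],
)

```text
clock: 35.83
tool_pos: [609.6, -122.8, 215.7]
ee_rot: [-2.281, -2.161, -0.0]
wrist_force: [0.0, -0.2, 0.1]
gripper_width: 12.0
```

```bash
python3 avg.py
```

```text
35.9833 [ 609.6 -122.8  215.7] [ 0.37  0.46 -0.51] [0.35 0.51 0.55] [-0.001 -0.105 -0.003]
H -3.1 axial F 0.34 0.52 left F 0.48 0.02 w 11.9231227593331
```

>>> apply_moves(
  plan=[
    {"translation": [0.7, 0, 0], "dr": [0, 0, 0], "grip": 6},
    {"translation": [0.7, -0.1, 0], "dr": [0, 0, 0], "grip": 6},
    {"translation": [0.7, 0, 0], "dr": [0, 0, 0], "grip": 6},
    {"translation": [0, 0, 0], "dr": [0, 0, 0], "grip": 6},
    {"translation": [0, 0, 0], "dr": [0, 0, 0], "grip": 6},
    {"translation": [0, 0, 0], "dr": [0, 0, 0], "grip": 6},
    {"translation": [0, 0, 0], "dr": [0, 0, 0], "grip": 6},
    {"translation": [0, 0, 0], "dr": [0, 0, 0], "grip": 6},
  ],
)

```text
clock: 36.7
tool_pos: [611.7, -122.8, 215.7]
ee_rot: [2.28, 2.161, 0.0]
wrist_force: [-0.3, -0.6, -1.0]
gripper_width: 11.8
```

```bash
python3 avg.py
```

```text
36.85 [ 611.7 -122.9  215.7] [ 0.17 -0.23 -0.73] [0.42 0.26 0.35] [-0.003 -0.07   0.003]
H -3.1 axial F 0.18 0.35 left F -0.23 0.0 w 11.640103387052063
```

>>> apply_moves(
  plan=[
    {"translation": [0.7, 0, 0], "dr": [0, 0, 0], "grip": 6},
    {"translation": [0.7, -0.1, 0], "dr": [0, 0, 0], "grip": 6},
    {"translation": [0.6, 0, 0], "dr": [0, 0, 0], "grip": 6},
    {"translation": [0, 0, 0], "dr": [0, 0, 0], "grip": 6},
    {"translation": [0, 0, 0], "dr": [0, 0, 0], "grip": 6},
    {"translation": [0, 0, 0], "dr": [0, 0, 0], "grip": 6},
    {"translation": [0, 0, 0], "dr": [0, 0, 0], "grip": 6},
    {"translation": [0, 0, 0], "dr": [0, 0, 0], "grip": 6},
  ],
)

```text
clock: 37.57
tool_pos: [613.7, -123.0, 215.7]
ee_rot: [2.28, 2.161, 0.0]
wrist_force: [0.3, -0.3, -0.8]
gripper_width: 12.0
```

```bash
python3 avg.py
```

```text
37.7167 [ 613.7 -122.9  215.7] [-0.02  0.2  -1.03] [0.27 0.55 0.38] [-0.025 -0.094 -0.024]
H -3.1 axial F -0.03 0.48 left F 0.2 -0.1 w 11.638741640629922
```

>>> apply_moves(
  plan=[
    {"translation": [0.7, 0, 0], "dr": [0, 0, 0], "grip": 6},
    {"translation": [0.7, -0.1, 0], "dr": [0, 0, 0], "grip": 6},
    {"translation": [0.6, 0, 0], "dr": [0, 0, 0], "grip": 6},
    {"translation": [0, 0, 0], "dr": [0, 0, 0], "grip": 6},
    {"translation": [0, 0, 0], "dr": [0, 0, 0], "grip": 6},
    {"translation": [0, 0, 0], "dr": [0, 0, 0], "grip": 6},
    {"translation": [0, 0, 0], "dr": [0, 0, 0], "grip": 6},
    {"translation": [0, 0, 0], "dr": [0, 0, 0], "grip": 6},
  ],
)

```text
clock: 38.43
tool_pos: [615.7, -123.1, 215.7]
ee_rot: [-2.28, -2.161, 0.0]
wrist_force: [-1.0, 0.2, 0.4]
gripper_width: 11.9
```

```bash
python3 avg.py; python3 look.py 14
```

```text
38.5833 [ 615.7 -123.1  215.7] [-1.14  0.23 -0.48] [0.35 0.36 0.59] [-0.035  0.152  0.001]
H -3.1 axial F -1.15 -0.75 left F 0.16 -0.22 w 11.937057636394472
38.6833 [ 615.72010789 -123.06296769  215.71027925] [-2.28047229e+00 -2.16078846e+00 -3.48755672e-05] [-1.13351698 -0.05879251  0.30781613] [-0.02997028  0.16073278 -0.02598266] [ 0.53  0.4  -0.53  1.46  0.2   1.34 -0.07]
```

View pics/lscene14.png

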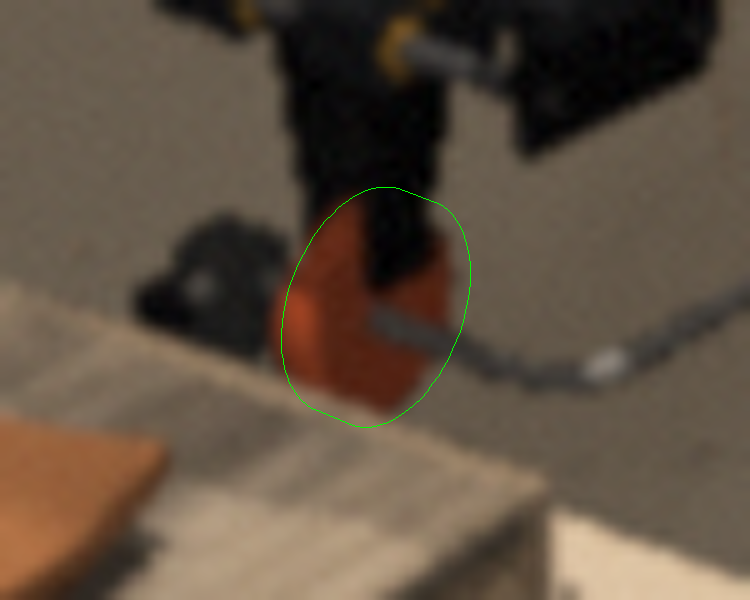

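>>> apply_moves(
  plan=[
    {"translation": [0.4, 0, 0], "dr": [0, 0, 0], "grip": 6},
    {"translation": [0, 0, 0], "dr": [0, 0, 0], "grip": 6},
    {"translation": [0, 0, 0], "dr": [0, 0, 0], "grip": 6},
    {"translation": [0, 0, -0.5], "dr": [0, 0, 0], "grip": 6},
    {"translation": [0, 0, -0.5], "dr": [0, 0, 0], "grip": 6},
    {"translation": [0, 0, 0], "dr": [0, 0, 0], "grip": 6},
    {"translation": [0, 0, 0], "dr": [0, 0, 0], "grip": 6},
    {"translation": [0, 0, 0], "dr": [0, 0, 0], "grip": 6},
  ],
)

```text
clock: 39.35
tool_pos: [616.1, -123.0, 214.6]
ee_rot: [-2.28, -2.161, 0.0]
wrist_force: [-2.9, 0.6, -0.4]
gripper_width: 12.0
```

```bash
python3 avg.py
```

```text
39.5 [ 616.1 -123.   214.6] [-1.95  0.26 -0.85] [0.66 0.3  0.42] [-0.001  0.432  0.006]
H -3.1 axial F -1.96 -2.16 left F 0.16 -0.12 w 12.097919384880008
```

>>> apply_moves(
  plan=[
    {"translation": [-0.4, 0, 0], "dr": [0, 0, 0], "grip": 6},
    {"translation": [0, 0, -0.4], "dr": [0, 0, 0], "grip": 6},
    {"translation": [0, 0, -0.4], "dr": [0, 0, 0], "grip": 6},
    {"translation": [0, 0, 0], "dr": [0, 0, 0], "grip": 6},
    {"translation": [0, 0, 0], "dr": [0, 0, 0], "grip": 6},
    {"translation": [0, 0, 0], "dr": [0, 0, 0], "grip": 6},
    {"translation": [0, 0, 0], "dr": [0, 0, 0], "grip": 6},
    {"translation": [0, 0, 0], "dr": [0, 0, 0], "grip": 6},
  ],
)

```text
clock: 40.22
tool_pos: [615.8, -123.0, 214.0]
ee_rot: [2.28, 2.161, 0.0]
wrist_force: [-1.9, -0.2, 0.8]
gripper_width: 11.8
```

```bash
python3 avg.py
```

```text
40.3667 [ 615.8 -123.   214. ] [-1.32 -0.34  0.25] [0.39 0.2  0.6 ] [0.008 0.228 0.001]
H -3.1 axial F -1.3 -1.14 left F -0.41 -0.02 w 12.07444203102622
```

>>> apply_moves(
  plan=[
    {"translation": [0, 0, 0], "dr": [0, 0, 0], "grip": 12.2},
    {"translation": [0, 0, 0], "dr": [0, 0, 0], "grip": 12.6},
    {"translation": [0, 0, 0], "dr": [0, 0, 0], "grip": 13},
    {"translation": [0, 0, 0], "dr": [0, 0, 0], "grip": 13.5},
    {"translation": [0, 0, 0], "dr": [0, 0, 0], "grip": 14},
    {"translation": [0, 0, 0], "dr": [0, 0, 0], "grip": 15},
    {"translation": [0, 0, 0], "dr": [0, 0, 0], "grip": 16},
    {"translation": [0, 0, 0], "dr": [0, 0, 0], "grip": 17},
  ],
)

```text
clock: 41.08
tool_pos: [615.8, -123.0, 214.0]
ee_rot: [2.28, 2.161, 0.0]
wrist_force: [-0.8, 0.6, -0.2]
gripper_width: 16.5
```

```bash
python3 avg.py; python3 look.py 15
```

```text
41.2333 [ 615.8 -123.1  213.9] [-0.5   0.43  0.59] [0.4  0.14 0.48] [-0.003 -0.105 -0.001]
H -3.1 axial F -0.53 0.52 left F 0.4 0.01 w 16.859461411596286
41.3333 [ 615.74115335 -123.0699007   213.94079581] [2.28049029e+00 2.16073035e+00 1.41643005e-04] [ 1.00012164  0.12464903 -0.59407422] [ 0.0178901  -0.11976885  0.03785732] [ 0.53  0.4  -0.53  1.46  0.2   1.34 -0.07]
```

View pics/lscene15.png

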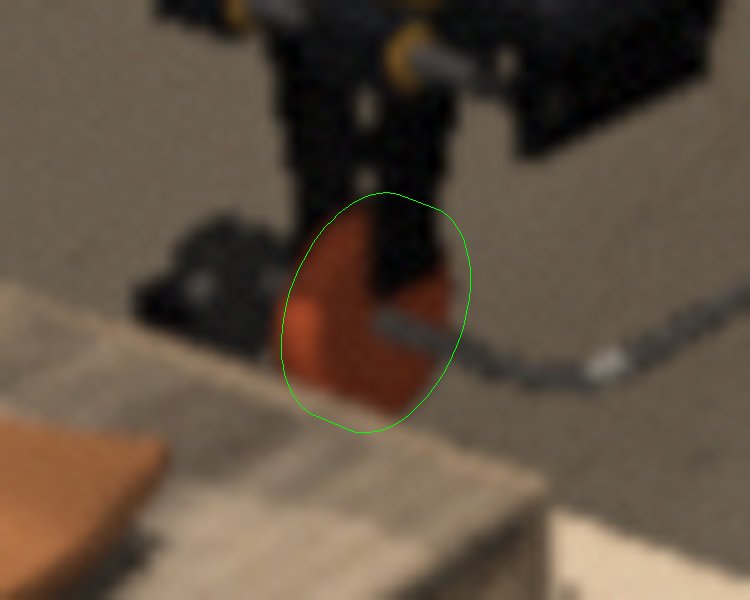

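>>> apply_moves(
  plan=[
    {"translation": [0, 0, 1], "dr": [0, 0, 0], "grip": 18},
    {"translation": [0, 0, 2], "dr": [0, 0, 0], "grip": 18},
    {"translation": [0, 0, 3], "dr": [0, 0, 0], "grip": 18},
    {"translation": [0, 0, 4], "dr": [0, 0, 0], "grip": 18},
    {"translation": [0, 0, 6], "dr": [0, 0, 0], "grip": 18},
    {"translation": [0, 0, 8], "dr": [0, 0, 0], "grip": 18},
    {"translation": [0, 0, 12], "dr": [0, 0, 0], "grip": 18},
    {"translation": [0, 0, 15], "dr": [0, 0, 0], "grip": 18},
  ],
)

```text
clock: 42.0
tool_pos: [615.5, -123.1, 265.8]
ee_rot: [-2.28, -2.16, 0.0]
wrist_force: [0.5, -0.3, 0.2]
gripper_width: 17.9
```

>>> apply_moves(
  plan=[
    {"translation": [0, 0, 15], "dr": [0, 0, 0], "grip": 18},
    {"translation": [0, 0, 15], "dr": [0, 0, 0], "grip": 18},
    {"translation": [0, 0, 15], "dr": [0, 0, 0], "grip": 18},
    {"translation": [-10, 0, 10], "dr": [0, 0, 0], "grip": 18},
    {"translation": [-15, 0, 5], "dr": [0, 0, 0], "grip": 18},
    {"translation": [-15, 0, 0], "dr": [0, 0, 0], "grip": 18},
    {"translation": [-10, 0, 0], "dr": [0, 0, 0], "grip": 18},
    {"translation": [0, 0, 0], "dr": [0, 0, 0], "grip": 18},
  ],
)

```text
clock: 42.67
tool_pos: [564.1, -123.3, 326.4]
ee_rot: [2.28, 2.159, -0.0]
wrist_force: [-0.4, 0.3, 0.0]
gripper_width: 18.0
```

Run:
```python
from sil import *
st=ctrl.sense();print(st['tool_pos'],st['wrist_force'],st['clock'])
im=ctrl.grab_frame('scene')[:,:,::-1].copy(); cv2.imwrite("pics/scene16.png",im)
for x in (615.3,):
    H=hull('scene',np.array([x,-123,189.5]),np.array([1,-.054,0]))-[1,0]
x0,y0,f=270,130,10
c=cv2.resize(im[y0:y0+60,x0:x0+75],None,fx=f,fy=f,interpolation=cv2.INTER_CUBIC)
q=((H-[x0,y0]+.5)*f).astype(int);cv2.polylines(c,[q.reshape(-1,1,2)],True,(0,255,0),1)
cv2.imwrite('pics/c16.png',c)
im=ctrl.grab_frame('top')[:,:,::-1].copy(); cv2.imwrite("pics/top16.png",im)
```

```text
[ 564.06918746 -123.25387675  326.35445207] [-0.37985982  0.32457367  0.02009043] 42.6667
```

View pics/c16.png

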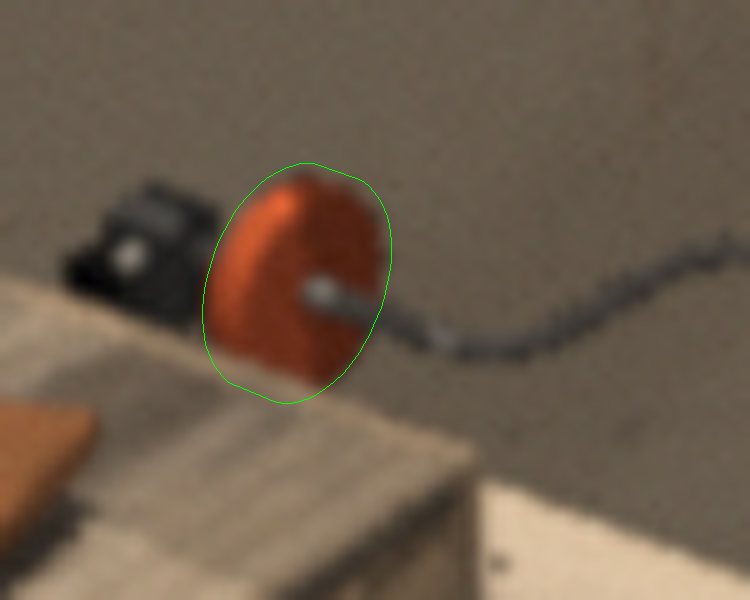

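View pics/scene16.png

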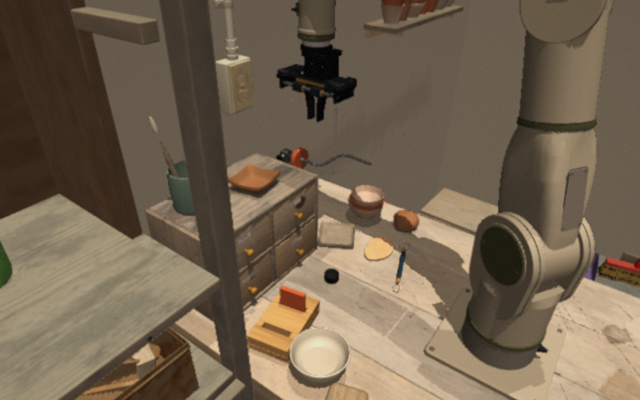

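Run:
```python
from sil import *
for k in (14,15,16):
    im=cv2.imread(f'pics/scene{k}.png').astype(float);d=im[:,:,2]-(im[:,:,0]+im[:,:,1])/2
    out=[]
    for v in range(154,166,2):
        row=d[v,280:320];i=np.argmax(row>45);l=280+i-(row[i]-45)/(row[i]-row[i-1]);j=len(row)-1-np.argmax(row[::-1]>42);r=280+j+(row[j]-42)/(row[j]-row[j+1])
        out.append((v,round(l,1),round(r,1)))
    print(k,out)
im=cv2.imread('pics/scene16.png');crop(im,275,138,50,40,15,'pics/e16.png')
print(proj('scene',[615.3,-123,189.5])-proj('scene',[614.3,-123,189.5]))
```

```text
14 [(154, np.float64(291.9), np.float64(307.1)), (156, np.float64(290.4), np.float64(307.2)), (158, np.float64(289.9), np.float64(306.9)), (160, np.float64(289.8), np.float64(299.2)), (162, np.float64(290.3), np.float64(303.9)), (164, np.float64(291.3), np.float64(304.4))]
15 [(154, np.float64(292.4), np.float64(298.5)), (156, np.float64(291.1), np.float64(307.2)), (158, np.float64(290.2), np.float64(307.1)), (160, np.float64(290.1), np.float64(299.5)), (162, np.float64(290.2), np.float64(303.5)), (164, np.float64(291.1), np.float64(305.1))]
16 [(154, np.float64(291.5), np.float64(307.1)), (156, np.float64(290.6), np.float64(307.2)), (158, np.float64(290.1), np.float64(307.1)), (160, np.float64(290.1), np.float64(299.8)), (162, np.float64(290.2), np.float64(303.6)), (164, np.float64(291.1), np.float64(305.2))]
[[-0.29129622 -0.1030168 ]]
```

View pics/e16.png

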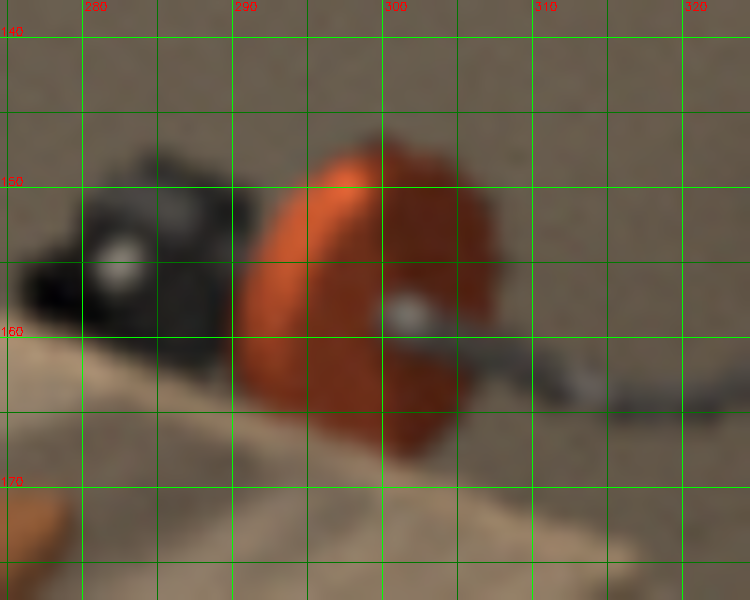

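View pics/top16.png

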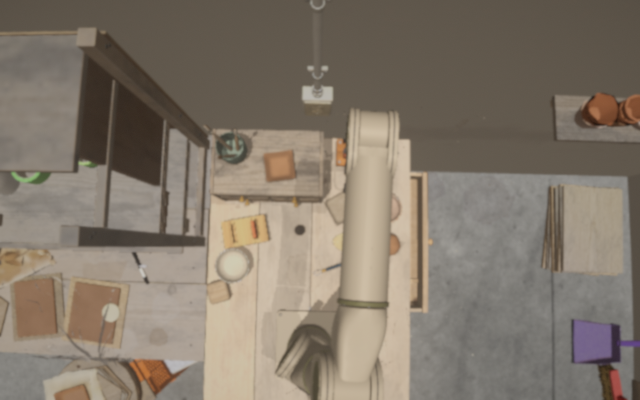

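```bash
python3 -c "
from rig import ctrl
print(ctrl.finish_job())"
```

```text
the job is handed in; nothing more can be done
None
```

The ring is off the rack, threaded round both bends and hanging against the rubber-faced stop. I handed the job in shortly after 42.7 s, well inside the 72 s limit.

- **Forces:** The measured sideways and axial forces stayed at or under about 3 N, below the 10 N limit on the rod. I took them at pauses, not continuously. The first bend was felt about 79 mm from the tip, inside the 48–84 mm range; the camera fit had put it about 74 mm in. The second bend was passed with no contact force that I could measure.
- **At the stop:** The axial push rose from 1.15 N to about 2 N over the next 0.4 mm. That matches the rubber's stated 3 N per mm, so I took it as home. I backed off to a light push, lowered the ring until the rod carried its weight, and opened the jaws.
- **Last checks:** In the scene camera's picture after release, the ring's edge lies within about 0.3 pixel (about 1 mm) of where it was when held against the stop. It hangs on the rod next to the collar, and the arm is clear with wrist force near zero. The tile and rack look unmoved in that picture.
- **What disagreed:** The two cameras differ by 2–4 mm in places, so I relied on touch for the final alignment. My drawn ring outline sat slightly off the picture, by about 1 pixel at the top and right edges. The top camera could not see the finished ring because the arm was in the way.

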